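Put the samples away and lock the sample drawer

ROBOT

A 6-joint arm with a two-finger parallel gripper is mounted at the origin on the work surface. World frame = base frame: x ahead of the robot, y to its left, z up, the work surface at z = 0. Lengths are in mm, angles in rad, forces in N, time in s.
With the tool pointing down it reaches from about 350 to 875 mm from the base axis. Payload 4.2 kg.
Tool frame: the origin (TCP) lies at the very end of the fingers, on their centre line; the grasp point (between the pads) lies 19 mm behind it; z points along the fingers, y is the line along which they close (so a half turn about z gives the same grasp; the last joint's range is limited). The gripper opens to 85 mm and grips with 20 to 120 N. Pads are 22 mm wide; open, the fingers measure 114 mm over their backs; the gripper's body (76 mm by 85 mm) begins 54 mm behind the grasp point. The pads swing forward as they close: fully open they stand 13 mm farther back than shut.
Start: joints at [1.492, 0.385, 0.008, 0, -1.194, -0.259], TCP at [207.1, 589.668, 231.312] pointing down, gripper open.
Joint ranges: [-3.14, 3.14], [-1.21, 2.06], [-1.07, 1.41], [-3.16, 2.05], [-2.99, -0.16], [-3.1, 3.1]. Speed limits (rad/s): [2.79, 2.79, 3.14, 3.14, 3.14, 3.14].

INTERFACE

Orientations are given as a unit quaternion [x, y, z, w].
In Python, from bench import read_state, get_image, camera_model, job_done gives the robot as it stands.
- The arm moves only by the shell command python3 -m handwheel 'ROWS'. ROWS is JSON, a list of rows, each a list of 7 numbers: the shift along the tool's x, y, z in m, then the turn, a rotation vector about the tool's x, y, z in rad, then the gripper's target within -1 to 1 (fully open at 1, half-way at 0, shut at -1). In form: [[dx, dy, dz, wx, wy, wz, jaw], ...]. A call has 1 to 10 rows; each row is the pose to reach, as a shift and turn from the pose commanded when the call began, along the tool's axes at that moment; what a row does not reach only later rows make up. A row lasts 1/8 s, in which the tool goes at most 62.5 mm and 10.7 degrees, less where a joint would pass 70% of its speed; a pose out of reach is approached as far as the arm can. A call with a gripper value outside its range is refused whole. The fingers move at their own pace and stop on an object; the grip force is fixed at half the most. Time passes only in rows, so rows that repeat a pose let the fingers close. It gives the time, the measured TCP pose, the force, the opening and the grip force at its end, in the units of the state.
- read_state(): the state, without advancing time (a new reading comes with each control period).
- get_image(name): name is "side" or "top"; returns (picture, depth): 384x512x3 uint8, blue, green, red; 384x512 float32, mm along the optical axis (not along the pixel's ray), 0 where there is no reading.
- camera_model(name): a dict with "K" (3x3 intrinsics, pixels), "dist" ([k1, k2, p1, p2, k3] as OpenCV has them; the pictures are not rectified), "rvec" (rotation vector, rad) and "tvec" (3), from world to camera coordinates, as OpenCV has them. Camera axes: x right, y down, z forward; pixel columns grow to the right and rows downward; lengths in mm; the calibration is good to about 2 mm. A picture is of the moment at which its call begins. camera_model takes no time and is no camera call.
- job_done(): hands the job in; it is judged then, once.
The state is a dict: "clock": time; "joints": joint angles; "joint_vel": joint speeds; "joint_efforts": joint torques, N m; "position": TCP position; "ee_rot": TCP orientation; "contact_force": force on the tool from outside, world axes, zero at the start; "wrist_torque": the same for the moment, N m; "gripper_width": finger opening in mm; "grasp_force": force on a finger pad.
Only numpy, scipy, OpenCV 4.12 (cv2) and the standard library are available. Lean on these libraries where they do the work, as an engineer would, in place of code of your own. Each camera call takes 0.05 s, during which the arm holds its last target. There are 200 camera calls.

TASK

Put the small lidded sample boxes that lie about on the desk (foil trays and kraft boxes, however many there are) away in the cabinet's drawer and lock it again. First draw the quick-release pin right out of the lock bracket, then pull the drawer open by its bar, put all the boxes in, push the drawer fully shut, and push the pin back through the bracket and the drawer's tongue until it is fully home on its detent. Leave everything else on the desk where it is.

Things in the scene. Friction and masses are not known exactly. Their poses are not given: they have to be found in the camera images.
- cabinet: grey sample cabinet fixed to the desk, 210 deep (its x) x 370 wide (y) x 100 high, flat top. Origin at the centre of its underside; its front faces its own -x (to the robot), z up; turned by up to 6 degrees. On its top at the front left (+y) stands the lock bracket: two upright steel cheek plates, 44 (x) x 8 (y) x 58 high, at y = 134 to 142 and 158 to 166, with 17 mm holes along y at x -80, z 140
- pin_hole (a point): centre of the mouth of the bracket's hole, on the outer (-y) face of the first cheek, at x -80, y 134, z 140 in the cabinet's frame. The pin goes in here towards the cabinet's +y and comes out towards -y, over the cabinet's top
- detent (a point): the detent, on the hole's axis just beyond the second cheek (x -80, y 174, z 140 in the cabinet's frame): two spring balls, above and below, snap into the pin's groove. It takes 10 N or so to pull the pin off it and about 7 N to push the pin's nose past it
- pin: bare metal quick-release pin, 140 g: handle 50 long of 26 x 26 square section, collar (22 diameter, 4 thick), 14 mm round shank 62 long with a groove and a nose that tapers to 6 mm over its last 12. Origin at the handle's centre; x points along the shank: collar face at x 29, nose at 91. Starts fully home, origin at x -80, y 105, z 140 in the cabinet's frame. Lies flat on a handle face, axis 13 up
- drawer (a joint): how far the cabinet's drawer is out, m: 0 shut against its stop, 0.16 fully open; it slides towards the cabinet's -x with about 1.5 N of friction and stays where it is left
- tongue_hole (a point): centre of the 18 mm hole (along y) in the drawer's tongue, an upright plate 8 thick (y) that moves with the drawer: its top is 156 above the desk, and it reaches from the front panel's top edge 44 back over the drawer. With the drawer shut it stands between the cheeks, hole in line with theirs, so that the pin locks the drawer; it is then at x -80, y 150, z 140 in the cabinet's frame
- drawer_handle (a point): centre of the drawer's bar handle, a round bar 12 in diameter and 150 long parallel to the cabinet's y, 42 in front of the drawer's front panel and 78 above the desk; moves with the drawer. At the cabinet's x -159 (shut), y -30
- drawer_in (a point): centre of the drawer's inner floor, 18 above the desk, axes as the cabinet's; moves with the drawer. The inside measures 178 (x) by 340 (y), from x = -89 (inner face of the front panel) to x = 89; side walls 42 high, front panel up to 104 above the desk. Opened by 0.15 m, the part from x = -89 to x = 61 is out from under the cabinet's top
- foil_a: loose lidded sample tray, bright foil with a paper lid: a rectangular block 105 long (its x) x 42 wide (y) x 36 high (z), 60 g or so; origin at the centre of its underside. May be absent (None)
- foil_b: loose lidded sample tray, bright foil with a paper lid: a rectangular block 105 long (its x) x 42 wide (y) x 36 high (z), 60 g or so; origin at the centre of its underside. May be absent (None)
- kraft_a: loose lidded sample box, brown kraft card with a clear lid: a rectangular block 70 long (its x) x 42 wide (y) x 48 high (z), 60 g or so; origin at the centre of its underside. May be absent (None)
- kraft_b: loose lidded sample box, brown kraft card with a clear lid: a rectangular block 70 long (its x) x 42 wide (y) x 48 high (z), 60 g or so; origin at the centre of its underside. May be absent (None)
- cup_a: brown paper coffee cup with a white lid, 84 in diameter, 110 high; not part of the job. Origin at the centre of its underside
- cup_b: brown paper coffee cup with a white lid, 84 in diameter, 110 high; not part of the job. Origin at the centre of its underside
- calculator: black pocket calculator, 145 x 90 x 18; not part of the job. Origin at the centre of its underside
- marker_a: marker pen, lying, 130 x 14 x 14; not part of the job. Origin at the centre of its underside
- marker_b: marker pen, lying, 130 x 14 x 14; not part of the job. Origin at the centre of its underside
- lids: stack of white cup lids on the cabinet's top, 90 in diameter, 32 high; not part of the job. Origin at the centre of its underside
- order_pad: order pad, 200 x 140 x 12; not part of the job. Origin at the centre of its underside
- meal_trays: stack of black meal trays, 170 x 120 x 50; not part of the job. Origin at the centre of its underside

How it is judged (in metres and radians):
On the way, in this order (a step that is already met when the one before it is completed fails the run):
1. the pin is drawn right out of the bracket, the drawer still shut (distance between pin and pin_hole above 0.093 m and value of joint drawer below 0.01 m), for 0.1 s.
2. the drawer is pulled open by 12 cm or more (value of joint drawer above 0.12 m), for 0.2 s.
3. every sample box lies in the drawer (x of foil_a in the frame of drawer_in between -0.085 and 0.085 m and y of foil_a in the frame of drawer_in between -0.165 and 0.165 m and z of foil_a in the frame of drawer_in between -0.01 and 0.05 m and x of foil_b in the frame of drawer_in between -0.085 and 0.085 m and y of foil_b in the frame of drawer_in between -0.165 and 0.165 m and z of foil_b in the frame of drawer_in between -0.01 and 0.05 m and x of kraft_a in the frame of drawer_in between -0.085 and 0.085 m and y of kraft_a in the frame of drawer_in between -0.165 and 0.165 m and z of kraft_a in the frame of drawer_in between -0.01 and 0.05 m and x of kraft_b in the frame of drawer_in between -0.085 and 0.085 m and y of kraft_b in the frame of drawer_in between -0.165 and 0.165 m and z of kraft_b in the frame of drawer_in between -0.01 and 0.05 m), for 0.3 s.
4. the drawer is pushed fully shut with the samples in it (all of step 3 and value of joint drawer below 0.004 m), for 0.2 s.
5. the pin is pushed home through the bracket and the tongue (y of pin in the frame of cabinet between 0.101 and 0.109 m and x of pin in the frame of cabinet between -0.088 and -0.072 m and z of pin in the frame of cabinet between 0.132 and 0.148 m and angle between the x axis of pin and the y axis of cabinet, either way round below 0.12 rad and value of joint drawer below 0.004 m), for 0.2 s.
At the end, for the whole second after the job is handed in: All the sample boxes lie in the drawer at rest, the drawer is shut to within 4 mm, and the pin is home through bracket and tongue: its collar within 4 mm of the first cheek, held by the detent, and released (all of step 3 and all of step 5 and linear speed of each of foil_a, foil_b, kraft_a, kraft_b, pin below 0.03 m/s); the robot touches nothing.
It fails at once if something that is not part of the job is pushed more than 6 cm from its place (distance of any of cup_a, cup_b, calculator, marker_a, marker_b, lids, order_pad, meal_trays from where it was at the start of the episode above 0.06 m).
It fails at once if a coffee cup is tipped over (angle between any of cup_a, cup_b's own z axis and vertical above 0.6 rad).
Of foil_a, foil_b, kraft_a, kraft_b only 2 to 4 are there at a start; the rules pass over those that are not, and their reading is None.
At some moment in a run one of foil_a, foil_b, kraft_a, kraft_b may be knocked a few centimetres aside while the robot is not near it.
Once in a run the grip may slacken for a moment while it holds something.
It also fails if it takes over 210 s, if anything falls off the work surface, if the arm or the gripper's body presses on something with over 40 N, if the wrist force passes 120 N, or if a joint passes its speed limit or range.

## Working session

There is one attempt and no reset: what is moved stays moved. The work goes in short steps, Python scripts to look and compute and a shell command to move; the robot and the scene stay as the last step left them, time stands still between calls to the robot, and variables do not carry over. Pictures are saved under pics/ and viewed, at most 14 in all, crops included, and the job is handed in when it is done.

```bash
ls; mkdir -p pics
cat > h.py <<'E'
import numpy as np, cv2, sys
from bench import *
from scipy.spatial.transform import Rotation as R
def cam(n):
    m=camera_model(n); return np.array(m["K"],float),np.array(m["dist"],float),R.from_rotvec(np.ravel(m["rvec"])).as_matrix(),np.ravel(m["tvec"]).astype(float)
def ray(n,uv):
    K,d,Rm,t=cam(n); p=cv2.undistortPoints(np.array(uv,float).reshape(-1,1,2),K,d).reshape(-1,2)
    return -Rm.T@t,np.c_[p,np.ones(len(p))]@Rm
def plane(n,uv,z):
    o,d=ray(n,uv); return o+d*((z-o[2])/d[:,2])[:,None]
def cloud(n,dep):
    K,d,Rm,t=cam(n); v,u=np.mgrid[:384,:512]
    o,r=ray(n,np.c_[u.ravel(),v.ravel()]); P=o+r*dep.reshape(-1,1); P[dep.ravel()<=0]=np.nan
    return P.reshape(384,512,3)
def proj(n,P):
    K,d,Rm,t=cam(n); return cv2.projectPoints(np.array(P,float).reshape(-1,1,3),cv2.Rodrigues(Rm)[0],t,K,d)[0].reshape(-1,2)
def snap(n,f=None):
    im,dep=get_image(n)
    if f: cv2.imwrite(f"pics/{f}.png",im)
    return im,dep
def st():
    s=read_state(); print({k:np.round(s[k],3).tolist() for k in("clock","position","ee_rot","contact_force","gripper_width","grasp_force","joints")}); return s
E
python3 - <<'E'
from h import *
for n in("top","side"):
    im,d=snap(n); np.savez(n+"0.npz",im=im,d=d); cv2.imwrite(f"pics/{n}0.png",cv2.resize(im,(800,600)))
    print(n,ray(n,[[256,192]]))
s=st(); print(R.from_quat(s["ee_rot"]).as_matrix().round(3))
E
```

```text
pics
top (array([ 440.01226028,   11.96441191, 1924.42549691]), array([[ 0.05863508, -0.00849739, -0.99841114]]))
side (array([ -45.16865964, -739.12129001, 1243.63374571]), array([[ 0.4121399 ,  0.49656731, -0.76398332]]))
{'clock': 0.1, 'position': [206.969, 589.199, 230.347], 'ee_rot': [0.986, -0.168, -0.0, 0.001], 'contact_force': [-0.333, 0.046, 0.019], 'gripper_width': 85.2, 'grasp_force': 0.0, 'joints': [1.492, 0.385, 0.007, -0.0, -1.194, -0.259]}
[[ 0.943 -0.332 -0.001]
 [-0.332 -0.943 -0.002]
 [ 0.     0.002 -1.   ]]
```

View pics/top0.png

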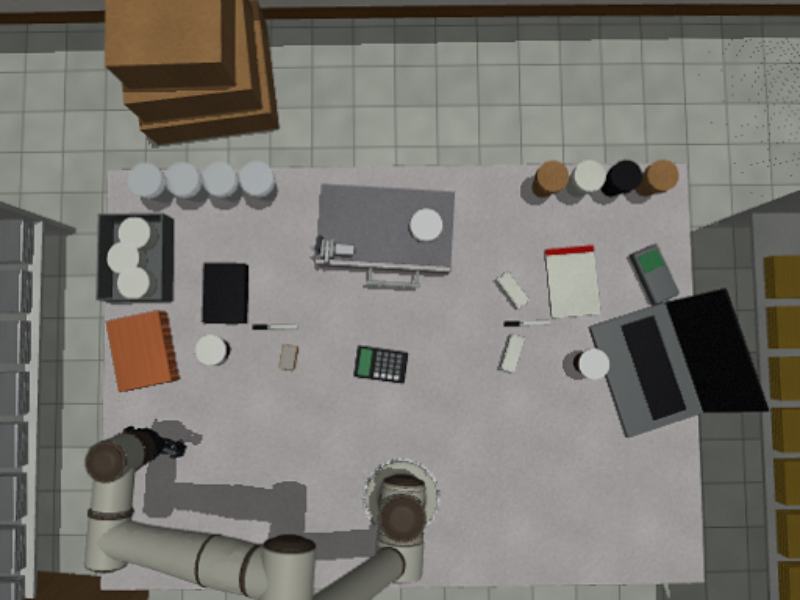

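View pics/side0.png

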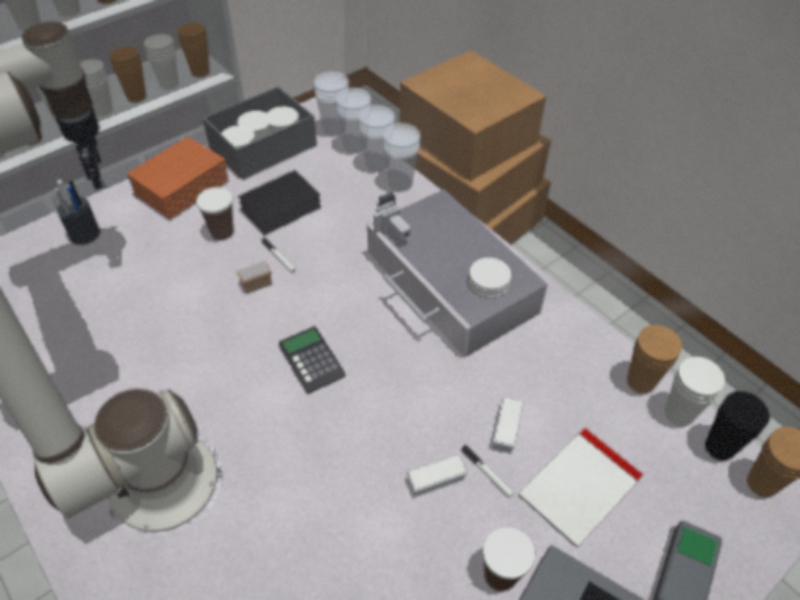

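The top view (800x600 scale) shows the cabinet at (385,228), the bracket and pin at (335,250) and the bar at (392,282). Three boxes are out: one kraft at (288,357) and two foils at (512,290) and (512,353).

```bash
cat >> h.py <<'E'
def blobs(P,roi,zlo,zhi,amin=8):
    u0,v0,u1,v1=roi; m=np.zeros((384,512),np.uint8); s=P[v0:v1,u0:u1,2]; m[v0:v1,u0:u1]=(s>zlo)&(s<zhi)
    n,l,stt,c=cv2.connectedComponentsWithStats(m)
    for i in range(1,n):
        if stt[i,4]<amin: continue
        q=P[l==i]; (c2,wh,a)=cv2.minAreaRect(q[:,:2].astype(np.float32))
        print("c",np.round(c2,1),"wh",np.round(wh,1),"ang",round(a,1),"z",np.round(np.nanmedian(q[:,2]),1),"px",stt[i,4],stt[i,:4])
E
python3 - <<'E'
from h import *
for n in("top","side"):
    z=np.load(n+"0.npz"); P=cloud(n,z["d"]); print(n)
    if n=="top":
        rois={"boxes":((160,165,230,250),20,70),"foils":((310,165,345,250),20,70),"cab":((190,110,300,180),85,112),"pin":((190,140,240,180),125,175),"bar":((220,165,280,195),55,95),"cupcalc":((120,205,275,250),8,140)}
    else:
        rois={"boxes":((145,160,180,190),15,70),"foils":((255,245,340,320),15,60),"cab":((230,115,350,230),90,110),"pin":((230,115,275,170),125,175),"bar":((235,170,285,220),60,95)}
    for k,(r,a,b) in rois.items(): print(k); blobs(P,r,a,b)
    im=z["im"]; r=(195,145,290,190) if n=="top" else (225,110,300,220)
    c=im[r[1]:r[3],r[0]:r[2]]; f=min(800//c.shape[1],600//c.shape[0]); cv2.imwrite(f"pics/crop_{n}.png",cv2.resize(c,None,fx=f,fy=f,interpolation=cv2.INTER_CUBIC)); print(f)
E
```

```text
top
boxes
c [649.  170.4] wh [113.    1.7] ang 86.0 z 44.5 px 34 [203 169  27   3]
c [396.8 312.4] wh [43.  69.3] ang 81.3 z 47.4 px 157 [178 220  13  17]
foils
c [ 579.3 -321.7] wh [104.3  42.8] ang 35.4 z 34.9 px 226 [318 173  21  25]
c [ 400.1 -316.1] wh [ 42.4 104.5] ang 70.8 z 34.9 px 233 [320 213  16  26]
cab
c [747.6  36.8] wh [371.3 232.1] ang 85.8 z 99.8 px 3844 [202 117  89  58]
pin
c [678.5 179.6] wh [112.7  61.7] ang 73.0 z 152.0 px 220 [199 150  28  18]
bar
c [616.5  40.9] wh [199.8  51. ] ang 86.3 z 81.3 px 176 [223 169  47  15]
c [631.  -86.9] wh [33.4  1.7] ang 85.2 z 69.3 px 9 [271 173   9   1]
cupcalc
c [494.9 495.7] wh [116.9   7.9] ang 89.8 z 46.9 px 56 [129 205  28   3]
c [480.4 354.3] wh [129.3  17.8] ang 89.4 z 13.1 px 80 [161 207  30   5]
c [420.3 511.8] wh [81.3 78. ] ang 26.1 z 108.8 px 339 [125 214  22  20]
c [398.7 312.1] wh [43. 73.] ang 81.3 z 47.0 px 165 [178 219  13  18]
c [373.3  56.6] wh [149.8  95.4] ang 81.6 z 18.5 px 664 [225 220  36  26]
8
side
boxes
c [481.3 351.8] wh [ 7.4 19.6] ang 17.1 z 17.2 px 8 [175 161   5   3]
c [394.7 312.7] wh [50.7 70.3] ang 77.0 z 45.4 px 277 [151 167  23  19]
foils
c [ 578.6 -322.1] wh [108.4  42.2] ang 35.7 z 34.3 px 441 [316 254  19  34]
c [ 483.1 -327.3] wh [26.   5.4] ang 88.9 z 16.8 px 11 [300 288   6   8]
c [ 398.9 -317.4] wh [ 44.3 106.1] ang 72.4 z 34.0 px 542 [260 291  39  26]
cab
c [750.5  37.7] wh [377.4 229.2] ang 85.7 z 100.3 px 4446 [235 121 115  92]
pin
c [678. 178.] wh [115.3  61.9] ang 75.3 z 151.6 px 376 [239 123  24  30]
bar
c [615.2  24.5] wh [186.7  54.3] ang 86.1 z 81.0 px 390 [245 170  40  37]
5
```

View pics/crop_top.png

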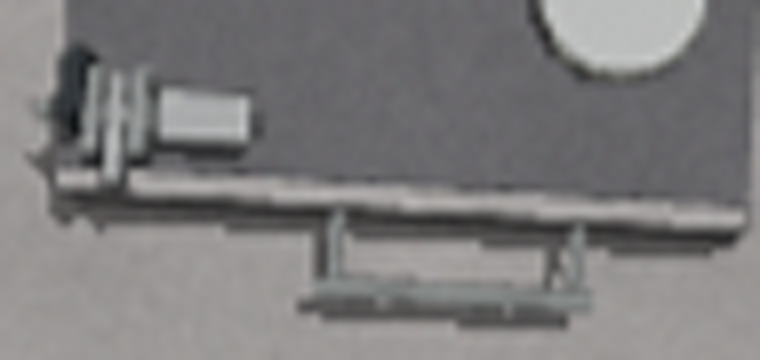

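View pics/crop_side.png

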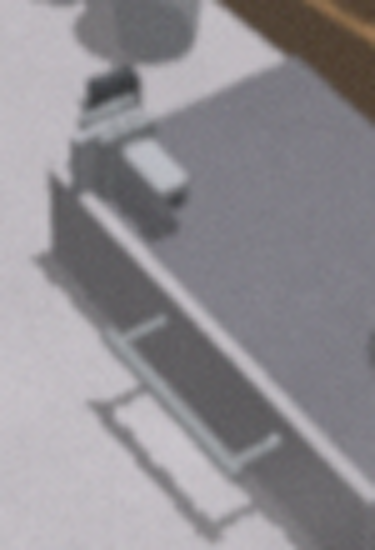

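The crops show the handle's top face in the top view at about crop (205,115), which is full-image (220.6,159.4). In the side view it is at crop (155,168), full-image (256,143.6). The bar runs along crop (305..588,298) at its front edge. I'll refine the cabinet pose from these.

Run:
```python
from h import *
yaw=np.radians(-4.2)
Rz=R.from_euler("z",yaw).as_matrix()
for n in("top","side"):
    z=np.load(n+"0.npz"); P=cloud(n,z["d"]);im=z["im"]
    # handle: bright top-face pixels height 146..160 below cheeks
    c0=np.array([753.6,36.6,0]); Q=(P-c0)@Rz
    m=(abs(Q[...,0]+80)<30)&(Q[...,1]>60)&(Q[...,1]<128)&(Q[...,2]>140)&(Q[...,2]<162)
    q=Q[m]; print(n,"handle n",m.sum(),"mean",q.mean(0),"range x",np.percentile(q[:,0],[3,97]),"y",np.percentile(q[:,1],[3,97]),cv2.minAreaRect(q[:,:2].astype(np.float32)))
    m=(Q[...,2]>60)&(Q[...,2]<90)&(Q[...,0]<-148)&(Q[...,0]>-175)&(abs(Q[...,1]+30)<100); q=Q[m]
    print("bar",m.sum(),q.mean(0),np.percentile(q[:,1],[2,98]),np.polyfit(q[:,1],q[:,0],1))
    m=(Q[...,2]>95)&(Q[...,2]<106)&(abs(Q[...,0])<140)&(abs(Q[...,1])<210); q=Q[m]
    for k in(0,1): print("top ext",k,np.percentile(q[:,k],[.5,1,2,98,99,99.5]).round(1))
    # back edge fit
    b=[(y,q[abs(q[:,1]-y)<10][:,0].max(),q[abs(q[:,1]-y)<10][:,0].min()) for y in range(-160,170,20)]
    b=np.array(b); print("back",np.polyfit(b[:,0],b[:,1],1),"front",np.polyfit(b[:,0],b[:,2],1))
# ray intersection for handle top & checks
A=plane("top",[[215+0,156.25],[226.2,163.5],[220.6,159.9]],153); print((A-c0)@Rz)
A=plane("side",[[249.4,140],[255,137],[262.6,147],[258,150]],153); print(((A-c0)@Rz).round(1), ((A-c0)@Rz).mean(0))
```

```text
top handle n 75 mean [-77.60174488 102.69055924 149.78158626] range x [-90.00842021 -65.50042805] y [ 79.73247213 124.70397269] ((-77.25772094726562, 102.82780456542969), (26.40130043029785, 49.45169448852539), 0.21840383112430573)
bar 90 [-156.10639806  -34.04428646   81.47413648] [-103.86033618   39.55635317] [ 5.62092882e-03 -1.55915038e+02]
top ext 0 [-113.5 -112.5 -110.3  103.8  106.   107. ]
top ext 1 [-184.1 -183.  -179.7  176.6  180.4  182.6]
back [-2.78561934e-03  1.06869242e+02] front [-2.49937844e-03 -1.13050186e+02]
side handle n 96 mean [-79.79203991 100.17332884 149.16994473] range x [-90.60907803 -68.10893046] y [ 77.94429303 124.18612847] ((-77.7495346069336, 101.81696319580078), (27.952144622802734, 50.491172790527344), 0.5395112037658691)
bar 146 [-157.58345925  -34.57238912   82.05158873] [-103.97505851   43.20111171] [-2.48486133e-03 -1.57669367e+02]
top ext 0 [-115.5 -114.6 -113.4  104.3  106.1  107.9]
top ext 1 [-185.3 -184.3 -182.1  174.3  179.8  183.8]
back [-1.37907694e-03  1.08567371e+02] front [-2.72803112e-03 -1.15926929e+02]
[[-68.2485148  124.31440085 153.        ]
 [-95.60478639  75.80866481 153.        ]
 [-82.0412609  100.03634744 153.        ]]
[[-90.2 122.8 153. ]
 [-65.7 124.4 153. ]
 [-72.5  69.3 153. ]
 [-93.7  66.2 153. ]] [-80.54340646  95.68334039 153.        ]
```

```bash
cat >> h.py <<'E'
C0=np.array([755.8,34.6,0]); YAW=-4.0
RC=R.from_euler("z",YAW,degrees=True).as_matrix()
def cab(*p): return C0+RC@np.array(p,float)
def incab(p): return (np.array(p)-C0)@RC
def go(p,yawx,s=None):
    "tool-frame row to reach TCP p (world mm) with tool x axis at yawx deg, pointing down"
    s=s or read_state(); R0=R.from_quat(s["ee_rot"]); Rt=R.from_euler("z",yawx,degrees=True)*R.from_euler("x",180,degrees=True)
    d=R0.inv().apply(np.array(p)-s["position"])/1000; w=(R0.inv()*Rt).as_rotvec()
    print("ROW",np.round(d,4).tolist()+np.round(w,4).tolist(),"dist",round(np.linalg.norm(d)*1000),"deg",round(np.degrees(np.linalg.norm(w)))); return d,w
E
python3 - <<'E'
from h import *
print(cab(-80,105,121)); go(cab(-80,103,200),-94)
E
```

```text
[683.31930572 144.92474318 121.        ]
ROW [0.5972, 0.263, 0.0309, 0.0016, -0.0014, 1.3026] dist 653 deg 75
```

```bash
python3 -m handwheel '[[0.0597,0.0263,0.003,0,0,0.13,1],[0.119,0.0526,0.006,0,0,0.26,1],[0.179,0.079,0.009,0,0,0.39,1],[0.239,0.105,0.012,0,0,0.52,1],[0.299,0.1315,0.015,0,0,0.65,1],[0.358,0.158,0.018,0,0,0.78,1],[0.418,0.184,0.021,0,0,0.91,1],[0.478,0.21,0.024,0,0,1.04,1],[0.537,0.237,0.027,0,0,1.17,1],[0.5972,0.263,0.0309,0.0016,-0.0014,1.3026,1]]'
python3 - <<'E'
from h import *
st(); go(cab(-80,103,200),-94);go(cab(-80,103,121),-94)
E
```

```text
clock: 1.35
position: [663.8, 161.3, 201.4]
ee_rot: [-0.681, 0.733, 0.001, 0.001]
contact_force: [0.6, 1.2, 0.3]
gripper_width: 85.7
grasp_force: 0.0
{'clock': 1.35, 'position': [663.817, 161.302, 201.397], 'ee_rot': [-0.681, 0.733, 0.001, 0.001], 'contact_force': [0.626, 1.243, 0.286], 'gripper_width': 85.686, 'grasp_force': 0.0, 'joints': [0.474, 0.503, 0.124, -0.002, -1.191, -0.547]}
ROW [0.0169, -0.0207, 0.0014, 0.0003, 0.0018, -0.0041] dist 27 deg 0
ROW [0.017, -0.0207, 0.0804, 0.0003, 0.0018, -0.0041] dist 85 deg 0
```

```bash
python3 -m handwheel '[[0,0,0,0,0,0,1],[0,0,0,0,0,0,1],[0,0,0,0,0,0,1]]'
python3 - <<'E'
from h import *
st(); go(cab(-80,103,200),-94);go(cab(-80,103,121),-94)
E
```

```text
clock: 1.72
position: [662.0, 163.9, 202.2]
ee_rot: [-0.683, 0.731, 0.001, 0.001]
contact_force: [-0.5, 0.3, 0.1]
gripper_width: 85.3
grasp_force: 0.0
{'clock': 1.725, 'position': [661.987, 163.928, 202.192], 'ee_rot': [-0.683, 0.731, 0.001, 0.001], 'contact_force': [-0.471, 0.317, 0.102], 'gripper_width': 85.349, 'grasp_force': 0.0, 'joints': [0.479, 0.5, 0.121, -0.002, -1.19, -0.546]}
ROW [0.0195, -0.0226, 0.0022, -0.0003, 0.002, 0.0021] dist 30 deg 0
ROW [0.0197, -0.0225, 0.0812, -0.0003, 0.002, 0.0021] dist 86 deg 0
```

```bash
python3 -m handwheel '[[0.0195,-0.0226,0.002,0,0.002,0.002,1],[0.0196,-0.0226,0.002,0,0.002,0.002,1],[0.0196,-0.0226,0.002,0,0.002,0.002,1],[0.0197,-0.0226,0.030,0,0.002,0.002,1],[0.0197,-0.0226,0.055,0,0.002,0.002,1],[0.0197,-0.0225,0.0812,0,0.002,0.002,1],[0.0197,-0.0225,0.0812,0,0.002,0.002,1],[0.0197,-0.0225,0.0812,0,0.002,0.002,1]]'
python3 - <<'E'
from h import *
st(); go(cab(-80,103,121),-94)
im,d=snap("side"); c=im[100:230,200:340]; cv2.imwrite("pics/s1.png",cv2.resize(c,None,fx=4.5,fy=4.5,interpolation=cv2.INTER_CUBIC))
E
```

```text
clock: 2.72
position: [684.4, 142.6, 122.3]
ee_rot: [-0.682, 0.732, -0.001, 0.001]
contact_force: [-0.0, -0.7, 0.8]
gripper_width: 85.6
grasp_force: 0.0
{'clock': 2.725, 'position': [684.35, 142.578, 122.293], 'ee_rot': [-0.682, 0.732, -0.001, 0.001], 'contact_force': [-0.042, -0.691, 0.759], 'gripper_width': 85.554, 'grasp_force': 0.0, 'joints': [0.436, 0.589, 0.067, 0.001, -1.046, -0.507]}
ROW [-0.0003, 0.0012, 0.0013, -0.0025, 0.0004, -0.0005] dist 2 deg 0
```

View pics/s1.png

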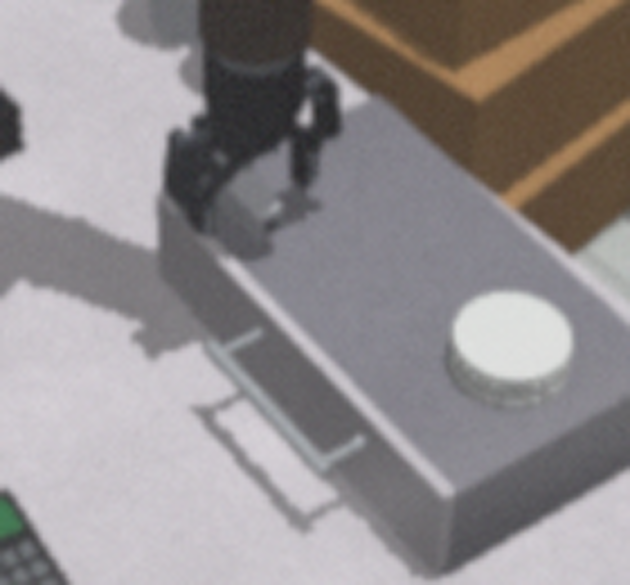

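The crop shows the fingers straddling the pin handle at about crop (260,200), with nothing fouled. Next I close the gripper and check the force.

```bash
python3 -m handwheel '[[0,0.001,0.001,0,0,0,-1],[0,0.001,0.001,0,0,0,-1],[0,0.001,0.001,0,0,0,-1],[0,0.001,0.001,0,0,0,-1],[0,0.001,0.001,0,0,0,-1],[0,0.001,0.001,0,0,0,-1],[0,0.001,0.001,0,0,0,-1],[0,0.001,0.001,0,0,0,-1]]'
```

```text
clock: 3.78
position: [683.6, 141.7, 120.4]
ee_rot: [-0.681, 0.732, -0.001, 0.001]
contact_force: [4.3, -2.5, 2.8]
gripper_width: 25.1
grasp_force: 61.4
```

```bash
python3 -c "
from h import *
print(incab(st()['position']))"; python3 -m handwheel '[[0.006,0,0,0,0,0,-1],[0.012,0,0,0,0,0,-1],[0.018,0,0,0,0,0,-1],[0.024,0,0,0,0,0,-1],[0.03,0,0,0,0,0,-1],[0.036,0,0,0,0,0,-1],[0.042,0,0,0,0,0,-1],[0.048,0,0,0,0,0,-1],[0.052,0,0,0,0,0,-1],[0.052,0,0,0,0,0,-1]]';python3 -m handwheel '[[0.006,0,0,0,0,0,-1],[0.012,0,0,0,0,0,-1],[0.018,0,0,0,0,0,-1],[0.024,0,0,0,0,0,-1],[0.03,0,0,0,0,0,-1],[0.036,0,0,0,0,0,-1],[0.036,0,0,0,0,0,-1],[0.036,0,0,0,0,0,-1]]'
python3 - <<'E'
from h import *
s=st(); print(incab(s["position"]))
im,d=snap("side"); c=im[100:230,200:340]; cv2.imwrite("pics/s2.png",cv2.resize(c,None,fx=4.5,fy=4.5,interpolation=cv2.INTER_CUBIC))
E
```

```text
{'clock': 3.775, 'position': [683.629, 141.673, 120.362], 'ee_rot': [-0.681, 0.732, -0.001, 0.001], 'contact_force': [4.271, -2.454, 2.821], 'gripper_width': 25.12, 'grasp_force': 61.364, 'joints': [0.436, 0.59, 0.063, 0.001, -1.042, -0.508]}
[-79.46441374 101.77737896 120.36210838]
clock: 5.03
position: [678.2, 89.1, 119.1]
ee_rot: [-0.681, 0.732, 0.0, -0.001]
contact_force: [0.0, -0.3, -1.3]
gripper_width: 24.9
grasp_force: 60.6
clock: 6.02
position: [676.6, 54.2, 119.8]
ee_rot: [-0.681, 0.732, -0.0, 0.0]
contact_force: [-0.6, -0.2, -1.4]
gripper_width: 24.9
grasp_force: 60.6
{'clock': 6.025, 'position': [676.613, 54.153, 119.784], 'ee_rot': [-0.681, 0.732, -0.0, 0.0], 'contact_force': [-0.601, -0.187, -1.351], 'gripper_width': 24.892, 'grasp_force': 60.588, 'joints': [0.318, 0.561, 0.008, 0.0, -1.018, -0.389]}
[-80.35820425  13.9813837  119.78357239]
```

View pics/s2.png

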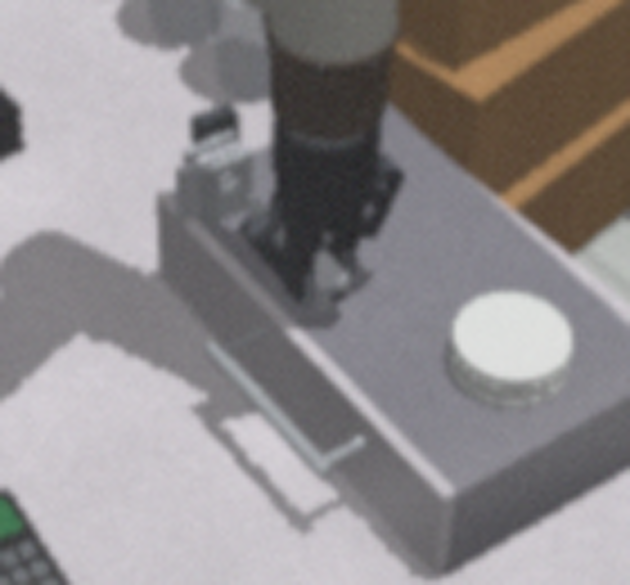

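The pin is out of the bracket and held in the jaw. The bracket at crop (215,165) is empty. I'll lower the pin to just above the cabinet top and release it.

```bash
python3 -m handwheel '[[0,0,0.006,0,0,0,-1],[0,0,0.012,0,0,0,-1],[0,0,0.0165,0,0,0,-1],[0,0,0.0165,0,0,0,-1],[0,0,0.0165,0,0,0,-1],[0,0,0.0165,0,0,0,0],[0,0,0.0165,0,0,0,0],[0,0,0.0165,0,0,0,0],[0,0,0.0165,0,0,0,0],[0,0,0.0165,0,0,0,0.5]]'; python3 -m handwheel '[[0,0,0,0,0,0,1],[0,0,0,0,0,0,1],[0,0,-0.05,0,0,0,1],[0,0,-0.1,0,0,0,0],[0,0,-0.1,0,0,0,-0.3],[0,0,-0.1,0,0,0,-0.3]]'
python3 - <<'E'
from h import *
s=st(); print(incab(s["position"]))
go(cab(-159,-30,140),-94); go(cab(-159,-30,59),-94)
E
```

```text
clock: 7.32
position: [676.6, 54.1, 103.3]
ee_rot: [-0.681, 0.732, -0.0, 0.0]
contact_force: [-0.2, -0.9, 0.6]
gripper_width: 59.4
grasp_force: 0.0
clock: 8.07
position: [676.0, 54.2, 202.8]
ee_rot: [-0.681, 0.732, 0.0, -0.0]
contact_force: [-0.2, 0.7, -0.7]
gripper_width: 32.4
grasp_force: 0.0
{'clock': 8.075, 'position': [675.993, 54.175, 202.84], 'ee_rot': [-0.681, 0.732, 0.0, -0.0], 'contact_force': [-0.238, 0.705, -0.699], 'gripper_width': 32.411, 'grasp_force': 0.0, 'joints': [0.318, 0.494, 0.112, -0.001, -1.189, -0.389]}
[-80.97859218  13.96055478 202.8402246 ]
ROW [0.0441, 0.0779, 0.0629, 0.0005, 0.0004, -0.0021] dist 109 deg 0
ROW [0.0442, 0.0779, 0.1439, 0.0005, 0.0004, -0.0021] dist 169 deg 0
```

```bash
python3 -m handwheel '[[0.022,0.039,0,0,0,-0.002,-0.3],[0.0441,0.0779,0,0,0,-0.002,-0.3],[0.0441,0.0779,0.02,0,0,-0.002,-0.3],[0.0441,0.0779,0.06,0,0,-0.002,-0.3],[0.0441,0.0779,0.09,0,0,-0.002,-0.3],[0.0441,0.0779,0.115,0,0,-0.002,-0.3],[0.0441,0.0779,0.135,0,0,-0.002,-0.3],[0.0441,0.0779,0.1439,0,0,-0.002,-0.3],[0.0441,0.0779,0.1439,0,0,-0.002,-0.3]]'; python3 -m handwheel '[[0,0,0,0,0,0,-1],[0,0,0,0,0,0,-1],[0,0,0,0,0,0,-1],[0,0,0,0,0,0,-1],[0,0,0,0,0,0,-1]]';  python3 -c "
from h import *
print(incab(st()['position']))"
```

```text
clock: 9.2
position: [595.1, 15.5, 58.5]
ee_rot: [-0.682, 0.731, 0.0, -0.001]
contact_force: [-0.4, 0.4, 0.0]
gripper_width: 29.7
grasp_force: 0.0
clock: 9.82
position: [595.9, 15.7, 59.4]
ee_rot: [-0.682, 0.731, -0.0, 0.0]
contact_force: [1.5, -0.2, -1.7]
gripper_width: 9.5
grasp_force: 58.4
{'clock': 9.825, 'position': [595.91, 15.676, 59.389], 'ee_rot': [-0.682, 0.731, -0.0, 0.0], 'contact_force': [1.529, -0.167, -1.669], 'gripper_width': 9.506, 'grasp_force': 58.382, 'joints': [0.298, 0.508, -0.274, 0.0, -0.788, -0.368]}
[-158.18084786  -30.03097955   59.3886352 ]
```

```bash
python3 -m handwheel '[[0,0.008,0,0,0,0,-1],[0,0.018,0,0,0,0,-1],[0,0.029,0,0,0,0,-1],[0,0.04,0,0,0,0,-1],[0,0.051,0,0,0,0,-1],[0,0.062,0,0,0,0,-1],[0,0.073,0,0,0,0,-1],[0,0.084,0,0,0,0,-1],[0,0.095,0,0,0,0,-1],[0,0.105,0,0,0,0,-1]]'; python3 -m handwheel '[[0,0.011,0,0,0,0,-1],[0,0.022,0,0,0,0,-1],[0,0.033,0,0,0,0,-1],[0,0.042,0,0,0,0,-1],[0,0.048,0,0,0,0,-1],[0,0.048,0,0,0,0,-1],[0,0.048,0,0,0,0,-1],[0,0.048,0,0,0,0,-1]]';  python3 -c "
from h import *
print(incab(st()['position']))"
```

```text
clock: 11.08
position: [490.5, 23.3, 59.4]
ee_rot: [-0.682, 0.731, -0.0, 0.0]
contact_force: [2.0, 3.6, -2.8]
gripper_width: 9.6
grasp_force: 58.9
clock: 12.08
position: [442.1, 26.7, 59.3]
ee_rot: [-0.682, 0.731, 0.0, -0.0]
contact_force: [-1.0, 6.6, -0.2]
gripper_width: 9.8
grasp_force: 59.1
{'clock': 12.075, 'position': [442.136, 26.732, 59.341], 'ee_rot': [-0.682, 0.731, 0.0, -0.0], 'contact_force': [-1.01, 6.569, -0.23], 'gripper_width': 9.783, 'grasp_force': 59.141, 'joints': [0.429, 0.301, -0.648, -0.001, -0.622, -0.498]}
[-312.35142298  -29.72922999   59.34069764]
```

```bash
python3 -m handwheel '[[0,0,0,0,0,0,-0.3],[0,0,0,0,0,0,-0.3],[0,0,0,0,0,0,-0.3],[0,0,-0.04,0,0,0,-0.3],[0,0,-0.1,0,0,0,0.3],[0,0,-0.16,0,0,0,1],[0,0.03,-0.19,0,0,0,1],[0,0.03,-0.19,0,0,0,1]]';  python3 - <<'E'
from h import *
for n in("top","side"):
    im,d=snap(n); np.savez(n+"1.npz",im=im,d=d); P=cloud(n,d); print(n)
    r={"k":(160,200,215,250),"f":(305,160,350,250)} if n=="top" else {"k":(145,160,180,190),"f":(255,245,340,320)}
    for k in r: print(k); blobs(P,r[k],20,70,40)
    Q=incab(P); m=(abs(Q[...,0]+80)<40)&(Q[...,1]>-30)&(Q[...,1]<110)&(Q[...,2]>107)&(Q[...,2]<135); q=Q[m]
    print("pin",m.sum(),cv2.minAreaRect(q[:,:2].astype(np.float32)) if m.sum() else 0)
    h=q[q[:,2]>119]; print("handle",len(h),cv2.minAreaRect(h[:,:2].astype(np.float32)))
    cv2.imwrite(f"pics/{n}1.png",cv2.resize(im[100:260,150:370],None,fx=3.6,fy=3.6))
st()
E
```

```text
clock: 13.08
position: [412.8, 28.4, 251.8]
ee_rot: [-0.682, 0.731, -0.001, 0.003]
contact_force: [1.0, 0.2, -1.5]
gripper_width: 85.1
grasp_force: 0.0
top
k
c [396.7 313. ] wh [43.6 69.2] ang 78.5 z 46.2 px 158 [178 220  13  17]
f
c [ 579.4 -322.3] wh [104.3  43.5] ang 35.9 z 35.5 px 227 [318 173  21  25]
c [ 399.9 -316.9] wh [ 44.2 104.3] ang 71.6 z 35.6 px 230 [320 213  16  26]
pin 150 ((-77.25306701660156, 41.42557907104492), (58.366058349609375, 132.31944274902344), 8.592686653137207)
handle 80 ((-79.85993194580078, 48.37815856933594), (109.51235961914062, 26.044828414916992), 87.04484558105469)
side
k
c [394.5 311.8] wh [45.3 70.7] ang 77.5 z 46.2 px 258 [151 167  23  18]
f
c [ 579.  -321.8] wh [108.1  42.1] ang 35.8 z 34.5 px 437 [316 254  19  34]
c [ 398.6 -316.8] wh [ 43.9 105.5] ang 71.5 z 34.3 px 526 [260 291  39  25]
pin 177 ((-80.89448547363281, 49.494808197021484), (120.31669616699219, 28.053598403930664), 87.3879623413086)
handle 113 ((-81.15142059326172, 43.86275100708008), (107.80028533935547, 28.053598403930664), 87.3879623413086)
{'clock': 13.175, 'position': [412.578, 28.199, 248.922], 'ee_rot': [-0.682, 0.731, 0.0, 0.0], 'contact_force': [-0.875, -0.339, -0.473], 'gripper_width': 85.685, 'grasp_force': 0.0, 'joints': [0.465, -0.001, -0.439, -0.0, -1.133, -0.535]}
```

View pics/top1.png

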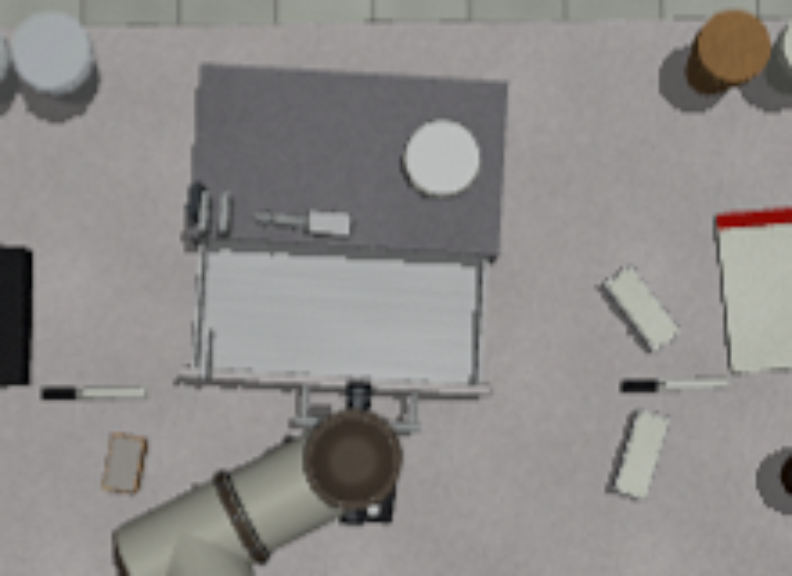

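Top crop: the drawer is open, the pin lies on the top with its handle at (330,222), and the boxes have not moved. Next is foil 1, with the tool x axis at yaw -144.2 along its length.

Run:
```python
from h import *
go([579.2,-322.1,130],-144.2)
```

```text
ROW [0.3379, -0.1906, 0.1189, 0.0, 0.0001, 0.8763] dist 406 deg 50
```

```bash
python3 -m handwheel '[[0.042,-0.024,0,0,0,0.11,1],[0.085,-0.048,0,0,0,0.22,1],[0.127,-0.0715,0,0,0,0.33,1],[0.169,-0.095,0,0,0,0.44,1],[0.211,-0.119,0,0,0,0.55,1],[0.253,-0.143,0.02,0,0,0.66,1],[0.296,-0.167,0.06,0,0,0.77,1],[0.3379,-0.1906,0.1,0,0,0.8763,1],[0.3379,-0.1906,0.1189,0,0,0.8763,1],[0.3379,-0.1906,0.1189,0,0,0.8763,1]]'
python3 - <<'E'
from h import *
st(); go([579.2,-322.1,10],-144.2)
E
```

```text
clock: 14.42
position: [577.6, -322.2, 125.1]
ee_rot: [-0.307, 0.952, 0.003, -0.004]
contact_force: [-0.3, 0.6, -0.4]
gripper_width: 85.4
grasp_force: 0.0
{'clock': 14.425, 'position': [577.607, -322.2, 125.072], 'ee_rot': [-0.307, 0.952, 0.003, -0.004], 'contact_force': [-0.332, 0.56, -0.417], 'gripper_width': 85.386, 'grasp_force': 0.0, 'joints': [-0.265, 0.534, -0.027, -0.001, -1.02, -0.682]}
ROW [-0.002, -0.0017, 0.1151, 0.0075, -0.0055, -0.0015] dist 115 deg 1
```

```bash
python3 -m handwheel '[[0,0,0.05,0,0,0,1],[0,0,0.09,0,0,0,1],[0,0,0.11,0,0,0,1],[0,0,0.119,0,0,0,1],[0,0,0.119,0,0,0,1],[0,0,0.119,0,0,0,-1],[0,0,0.119,0,0,0,-1],[0,0,0.119,0,0,0,-1],[0,0,0.119,0,0,0,-1],[0,0,0.119,0,0,0,-1]]';python3 -m handwheel '[[0,0,0,0,0,0,-1],[0,0,-0.01,0,0,0,-1],[0,0,-0.06,0,0,0,-1],[0,0,-0.12,0,0,0,-1],[0,0,-0.18,0,0,0,-1],[0,0,-0.18,0,0,0,-1],[0,0,-0.18,0,0,0,-1],[0,0,-0.18,0,0,0,-1]]'
python3 - <<'E'
from h import *
st(); p=cab(-169,-100,190); go(p,-184); p[2]=32; go(p,-184)
E
```

```text
clock: 15.68
position: [580.7, -322.2, 12.8]
ee_rot: [-0.308, 0.952, -0.001, 0.001]
contact_force: [-0.4, 0.5, 5.8]
gripper_width: 40.8
grasp_force: 62.8
clock: 16.68
position: [578.7, -321.5, 189.3]
ee_rot: [-0.307, 0.952, 0.001, -0.001]
contact_force: [-0.1, -0.6, -0.8]
gripper_width: 40.9
grasp_force: 62.3
{'clock': 16.675, 'position': [578.657, -321.512, 189.324], 'ee_rot': [-0.307, 0.952, 0.001, -0.001], 'contact_force': [-0.055, -0.601, -0.799], 'gripper_width': 40.888, 'grasp_force': 62.27, 'joints': [-0.264, 0.478, 0.05, -0.001, -1.146, -0.682]}
ROW [-0.1581, 0.2166, -0.0003, 0.0024, -0.003, 0.6945] dist 268 deg 40
ROW [-0.1584, 0.2161, 0.1577, 0.0024, -0.003, 0.6945] dist 311 deg 40
```

```bash
python3 -m handwheel '[[-0.026,0.036,0,0,0,0.115,-1],[-0.053,0.072,0,0,0,0.23,-1],[-0.079,0.108,0,0,0,0.345,-1],[-0.105,0.144,0,0,0,0.46,-1],[-0.132,0.18,0,0,0,0.575,-1],[-0.158,0.2165,0,0.002,-0.003,0.6945,-1],[-0.158,0.2165,0,0.002,-0.003,0.6945,-1],[-0.158,0.2165,0,0.002,-0.003,0.6945,-1],[-0.158,0.2165,0,0.002,-0.003,0.6945,-1]]'
python3 - <<'E'
from h import *
s=st(); p=cab(-169,-100,32); go(p,-184);
E
```

```text
clock: 17.8
position: [581.0, -54.9, 190.8]
ee_rot: [0.035, 0.999, -0.001, 0.001]
contact_force: [0.4, 0.0, -0.1]
gripper_width: 41.1
grasp_force: 62.2
{'clock': 17.8, 'position': [581.029, -54.949, 190.835], 'ee_rot': [0.035, 0.999, -0.001, 0.001], 'contact_force': [0.426, 0.035, -0.052], 'gripper_width': 41.089, 'grasp_force': 62.191, 'joints': [0.184, 0.345, -0.16, 0.002, -1.064, -1.827]}
ROW [0.0013, 0.0017, 0.1588, -0.0013, 0.0027, -0.0009] dist 159 deg 0
```

```bash
python3 -m handwheel '[[0.001,0.0015,0.05,0,0,0,-1],[0.001,0.0015,0.1,0,0,0,-1],[0.001,0.0015,0.13,0,0,0,-1],[0.001,0.0015,0.145,0,0,0,-1],[0.001,0.0015,0.155,0,0,0,-1],[0.001,0.0015,0.159,0,0,0,-1],[0.001,0.0015,0.159,0,0,0,-1],[0.001,0.0015,0.159,0,0,0,-1],[0.001,0.0015,0.159,0,0,0,1],[0.001,0.0015,0.159,0,0,0,1]]'; python3 -m handwheel '[[0,0,0,0,0,0,1],[0,0,0,0,0,0,1],[0,0,0,0,0,0,1],[0,0,-0.05,0,0,0,1],[0,0,-0.11,0,0,0,1],[0,0,-0.17,0,0,0,1],[0,0,-0.17,0,0,0,1],[0,0,-0.17,0,0,0,1]]'
python3 - <<'E'
from h import *
im,d=snap("top"); P=cloud("top",d); 
for r in((160,200,215,250),(305,160,350,250)): blobs(P,r,20,70,40)
print("in drawer"); blobs(P,(200,165,300,200),45,62,30)
st(); go([399.2,-316.9,180],-198.5)
E
```

```text
clock: 19.05
position: [581.2, -52.4, 32.9]
ee_rot: [0.035, 0.999, -0.0, 0.002]
contact_force: [-0.1, -0.7, -0.3]
gripper_width: 75.3
grasp_force: 0.0
clock: 20.05
position: [579.8, -52.2, 202.2]
ee_rot: [0.035, 0.999, -0.0, 0.002]
contact_force: [0.2, 0.0, -0.4]
gripper_width: 85.5
grasp_force: 0.0
c [396.4 311.9] wh [42. 69.] ang 80.7 z 48.0 px 158 [178 220  12  17]
c [ 400.3 -316.5] wh [ 43.4 104.3] ang 72.4 z 35.6 px 231 [320 213  16  26]
in drawer
c [545.1 -49.8] wh [39.4 35.2] ang 89.3 z 54.2 px 68 [262 189  10   9]
{'clock': 20.1, 'position': [579.38, -52.337, 201.202], 'ee_rot': [0.035, 0.999, -0.001, 0.001], 'contact_force': [0.349, 0.702, 0.161], 'gripper_width': 85.372, 'grasp_force': 0.0, 'joints': [0.189, 0.334, -0.148, 0.001, -1.087, -1.83]}
ROW [0.1613, -0.2765, 0.0212, -0.0008, 0.0015, 0.253] dist 321 deg 14
```

```bash
python3 -m handwheel '[[0.027,-0.046,0,0,0,0.042,1],[0.054,-0.092,0,0,0,0.084,1],[0.081,-0.138,0,0,0,0.126,1],[0.108,-0.184,0,0,0,0.168,1],[0.135,-0.23,0,0,0,0.21,1],[0.1613,-0.2765,0.0212,0,0,0.253,1],[0.1613,-0.2765,0.0212,0,0,0.253,1],[0.1613,-0.2765,0.0212,0,0,0.253,1],[0.1613,-0.2765,0.0212,0,0,0.253,1]]'
python3 - <<'E'
from h import *
st(); go([399.5,-316.8,11.5],-198.3)
E
```

```text
clock: 21.22
position: [400.9, -316.3, 180.7]
ee_rot: [0.16, 0.987, -0.0, 0.002]
contact_force: [0.5, 0.1, 0.2]
gripper_width: 85.1
grasp_force: 0.0
{'clock': 21.225, 'position': [400.949, -316.337, 180.72], 'ee_rot': [0.16, 0.987, -0.0, 0.002], 'contact_force': [0.452, 0.127, 0.208], 'gripper_width': 85.128, 'grasp_force': 0.0, 'joints': [-0.35, 0.235, -0.346, -0.0, -0.986, -1.542]}
ROW [0.0019, -0.0009, 0.1692, 0.0, 0.0037, -0.0015] dist 169 deg 0
```

```bash
python3 -m handwheel '[[0.001,0,0.05,0,0,0,1],[0.001,0,0.1,0,0,0,1],[0.001,0,0.14,0,0,0,1],[0.001,0,0.16,0,0,0,1],[0.001,0,0.169,0,0,0,1],[0.001,0,0.169,0,0,0,1],[0.001,0,0.169,0,0,0,-1],[0.001,0,0.169,0,0,0,-1],[0.001,0,0.169,0,0,0,-1],[0.001,0,0.169,0,0,0,-1]]';python3 -m handwheel '[[0,0,0,0,0,0,-1],[0,0,0,0,0,0,-1],[0,0,-0.01,0,0,0,-1],[0,0,-0.06,0,0,0,-1],[0,0,-0.12,0,0,0,-1],[0,0,-0.18,0,0,0,-1],[0,0,-0.18,0,0,0,-1],[0,0,-0.18,0,0,0,-1],[0,0,-0.18,0,0,0,-1]]'
python3 - <<'E'
from h import *
st(); p=cab(-169,-10,190); go(p,-184)
E
```

```text
clock: 22.48
position: [400.8, -317.2, 13.0]
ee_rot: [0.16, 0.987, -0.001, 0.003]
contact_force: [-0.2, 1.7, 6.9]
gripper_width: 40.9
grasp_force: 62.8
clock: 23.6
position: [398.2, -316.1, 190.2]
ee_rot: [0.161, 0.987, 0.0, 0.0]
contact_force: [-0.1, 0.3, -1.1]
gripper_width: 41.0
grasp_force: 62.0
{'clock': 23.6, 'position': [398.16, -316.137, 190.226], 'ee_rot': [0.161, 0.987, 0.0, 0.0], 'contact_force': [-0.085, 0.31, -1.059], 'gripper_width': 40.955, 'grasp_force': 62.004, 'joints': [-0.352, 0.223, -0.335, -0.001, -1.012, -1.542]}
ROW [-0.0667, 0.3941, 0.0005, 0.0005, 0.0003, -0.2531] dist 400 deg 15
```

```bash
python3 -m handwheel '[[-0.008,0.049,0,0,0,-0.032,-1],[-0.017,0.098,0,0,0,-0.063,-1],[-0.025,0.147,0,0,0,-0.095,-1],[-0.033,0.197,0,0,0,-0.127,-1],[-0.042,0.246,0,0,0,-0.158,-1],[-0.05,0.295,0,0,0,-0.19,-1],[-0.058,0.345,0,0,0,-0.22,-1],[-0.0667,0.394,0,0,0,-0.253,-1],[-0.0667,0.394,0,0,0,-0.253,-1],[-0.0667,0.394,0,0,0,-0.253,-1]]'; python3 -m handwheel '[[0,0,0,0,0,0,-1],[0,0,0,0,0,0,-1]]'
python3 - <<'E'
from h import *
s=st(); p=cab(-169,-10,32); go(p,-184);
E
```

```text
clock: 24.85
position: [586.5, 35.6, 190.5]
ee_rot: [0.035, 0.999, -0.001, 0.0]
contact_force: [-0.2, -0.6, -0.3]
gripper_width: 40.8
grasp_force: 62.0
clock: 25.1
position: [587.0, 34.9, 192.2]
ee_rot: [0.036, 0.999, -0.001, 0.002]
contact_force: [0.3, -0.0, -0.3]
gripper_width: 40.6
grasp_force: 62.0
{'clock': 25.1, 'position': [587.01, 34.898, 192.195], 'ee_rot': [0.036, 0.999, -0.001, 0.002], 'contact_force': [0.276, -0.022, -0.281], 'gripper_width': 40.594, 'grasp_force': 61.988, 'joints': [0.336, 0.351, -0.147, 0.003, -1.07, -1.979]}
ROW [0.0012, 0.0016, 0.1602, -0.001, 0.0036, -0.0012] dist 160 deg 0
```

```bash
python3 -m handwheel '[[0.001,0.0015,0.05,0,0,0,-1],[0.001,0.0015,0.1,0,0,0,-1],[0.001,0.0015,0.13,0,0,0,-1],[0.001,0.0015,0.145,0,0,0,-1],[0.001,0.0015,0.155,0,0,0,-1],[0.001,0.0015,0.160,0,0,0,-1],[0.001,0.0015,0.160,0,0,0,-1],[0.001,0.0015,0.160,0,0,0,-1],[0.001,0.0015,0.160,0,0,0,1],[0.001,0.0015,0.160,0,0,0,1]]'; python3 -m handwheel '[[0,0,0,0,0,0,1],[0,0,0,0,0,0,1],[0,0,0,0,0,0,1],[0,0,-0.05,0,0,0,1],[0,0,-0.11,0,0,0,1],[0,0,-0.17,0,0,0,1],[0,0,-0.17,0,0,0,1],[0,0,-0.17,0,0,0,1]]'
python3 - <<'E'
from h import *
im,d=snap("top"); P=cloud("top",d); 
for r in((160,200,215,250),(305,160,350,250)): blobs(P,r,20,70,40)
print("in drawer"); blobs(P,(200,165,300,200),45,62,30)
im,d=snap("side"); blobs(cloud("side",d),(145,160,180,190),15,70)
st(); go([396,312.2,180],-10.5)
E
```

```text
clock: 26.35
position: [587.4, 37.4, 32.6]
ee_rot: [0.035, 0.999, -0.0, 0.002]
contact_force: [-0.6, -0.5, 0.1]
gripper_width: 75.3
grasp_force: 0.0
clock: 27.35
position: [585.9, 37.5, 201.9]
ee_rot: [0.035, 0.999, -0.0, 0.002]
contact_force: [0.2, -0.9, -1.1]
gripper_width: 85.4
grasp_force: 0.0
c [396.4 312.5] wh [41.4 69.5] ang 78.9 z 48.1 px 157 [178 220  12  17]
in drawer
c [579.3 -51.2] wh [ 41.8 103.9] ang 85.5 z 53.5 px 199 [262 173  11  25]
c [552.6  41.9] wh [39.4 31. ] ang 89.4 z 53.8 px 67 [241 188  10   8]
c [481.3 355.7] wh [15.2  8.9] ang 90.0 z 16.2 px 8 [175 160   5   4]
c [395.  311.7] wh [45.4 70.8] ang 76.7 z 45.9 px 279 [151 167  23  19]
{'clock': 27.45, 'position': [585.528, 37.26, 200.459], 'ee_rot': [0.035, 0.999, -0.001, 0.0], 'contact_force': [-0.506, 1.062, -0.393], 'gripper_width': 85.63, 'grasp_force': 0.0, 'joints': [0.34, 0.343, -0.137, 0.002, -1.091, -1.982]}
ROW [0.2083, 0.2611, 0.0198, -0.0011, -0.0028, -3.0281] dist 335 deg 173
```

Run:
```python
from h import *
go([396,312.2,180],-191.3)
```

```text
ROW [0.2083, 0.2611, 0.0198, -0.0018, 0.0008, 0.1274] dist 335 deg 7
```

```bash
python3 -m handwheel '[[0.0347,0.0435,0,0,0,0.02,1],[0.0694,0.087,0,0,0,0.04,1],[0.104,0.1305,0,0,0,0.06,1],[0.139,0.174,0,0,0,0.08,1],[0.1736,0.2176,0,0,0,0.1,1],[0.2083,0.2611,0.0198,0,0,0.127,1],[0.2083,0.2611,0.0198,0,0,0.127,1],[0.2083,0.2611,0.0198,0,0,0.127,1],[0.2083,0.2611,0.0198,0,0,0.127,1],[0.2083,0.2611,0.0198,0,0,0.127,1]]'
python3 - <<'E'
from h import *
im,d=snap("side"); blobs(cloud("side",d),(140,150,195,200),25,70,80)
st(); go([396,312.2,22],-191.3)
E
```

```text
clock: 28.7
position: [397.6, 311.6, 181.4]
ee_rot: [0.099, 0.995, -0.0, 0.002]
contact_force: [1.0, 0.4, 0.3]
gripper_width: 85.3
grasp_force: 0.0
c [394.7 313.7] wh [45.  70.6] ang 78.9 z 46.6 px 238 [151 167  23  17]
{'clock': 28.75, 'position': [397.558, 311.712, 181.494], 'ee_rot': [0.099, 0.995, -0.0, 0.002], 'contact_force': [-0.262, -0.148, 0.652], 'gripper_width': 85.396, 'grasp_force': 0.0, 'joints': [0.989, 0.225, -0.359, 0.005, -0.985, -2.761]}
ROW [0.0023, 0.0002, 0.1595, -0.0001, 0.0041, -0.0011] dist 160 deg 0
```

```bash
python3 -m handwheel '[[0.001,0,0.05,0,0,0,1],[0.001,0,0.1,0,0,0,1],[0.001,0,0.14,0,0,0,1],[0.001,0,0.155,0,0,0,1],[0.001,0,0.159,0,0,0,1],[0.001,0,0.159,0,0,0,1],[0.001,0,0.159,0,0,0,-1],[0.001,0,0.159,0,0,0,-1],[0.001,0,0.159,0,0,0,-1],[0.001,0,0.159,0,0,0,-1]]';python3 -m handwheel '[[0,0,0,0,0,0,-1],[0,0,0,0,0,0,-1],[0,0,-0.01,0,0,0,-1],[0,0,-0.06,0,0,0,-1],[0,0,-0.12,0,0,0,-1],[0,0,-0.18,0,0,0,-1],[0,0,-0.18,0,0,0,-1],[0,0,-0.18,0,0,0,-1],[0,0,-0.18,0,0,0,-1]]'
python3 - <<'E'
from h import *
st(); p=cab(-169,80,200); go(p,-184)
E
```

```text
clock: 30.0
position: [397.0, 313.1, 23.2]
ee_rot: [0.098, 0.995, 0.0, 0.002]
contact_force: [-1.0, 0.8, 6.1]
gripper_width: 41.0
grasp_force: 62.8
clock: 31.12
position: [395.1, 311.7, 200.6]
ee_rot: [0.098, 0.995, -0.002, 0.001]
contact_force: [-0.1, 0.2, -0.6]
gripper_width: 40.9
grasp_force: 62.1
{'clock': 31.125, 'position': [395.127, 311.695, 200.624], 'ee_rot': [0.098, 0.995, -0.002, 0.001], 'contact_force': [-0.086, 0.17, -0.635], 'gripper_width': 40.934, 'grasp_force': 62.088, 'joints': [0.993, 0.205, -0.332, 0.004, -1.036, -2.763]}
ROW [-0.2301, -0.1433, 0.0017, -0.0039, 0.0019, -0.1271] dist 271 deg 7
```

```bash
python3 -m handwheel '[[-0.038,-0.024,0,0,0,-0.02,-1],[-0.077,-0.048,0,0,0,-0.04,-1],[-0.115,-0.072,0,0,0,-0.06,-1],[-0.153,-0.096,0,0,0,-0.08,-1],[-0.192,-0.12,0,0,0,-0.1,-1],[-0.23,-0.1433,0,0,0,-0.127,-1],[-0.23,-0.1433,0,0,0,-0.127,-1],[-0.23,-0.1433,0,0,0,-0.127,-1],[-0.23,-0.1433,0,0,0,-0.127,-1],[-0.23,-0.1433,0,0,0,-0.127,-1]]'
python3 - <<'E'
from h import *
s=st(); p=cab(-169,80,42); go(p,-184);
E
```

```text
clock: 32.38
position: [592.9, 128.0, 203.4]
ee_rot: [0.034, 0.999, -0.0, 0.002]
contact_force: [-0.2, 0.8, -0.5]
gripper_width: 40.8
grasp_force: 62.0
{'clock': 32.375, 'position': [592.859, 127.991, 203.406], 'ee_rot': [0.034, 0.999, -0.0, 0.002], 'contact_force': [-0.219, 0.787, -0.536], 'gripper_width': 40.8, 'grasp_force': 62.044, 'joints': [0.481, 0.372, -0.085, 0.003, -1.111, -2.121]}
ROW [0.0006, -0.0017, 0.1614, -0.0008, 0.0038, 0.0017] dist 161 deg 0
```

```bash
python3 -m handwheel '[[0,-0.0015,0.05,0,0,0,-1],[0,-0.0015,0.1,0,0,0,-1],[0,-0.0015,0.13,0,0,0,-1],[0,-0.0015,0.145,0,0,0,-1],[0,-0.0015,0.155,0,0,0,-1],[0,-0.0015,0.161,0,0,0,-1],[0,-0.0015,0.161,0,0,0,-1],[0,-0.0015,0.161,0,0,0,-1],[0,-0.0015,0.161,0,0,0,1],[0,-0.0015,0.161,0,0,0,1]]'; python3 -m handwheel '[[0,0,0,0,0,0,1],[0,0,0,0,0,0,1],[0,0,0,0,0,0,1],[0,0,-0.05,0,0,0,1],[0,0,-0.11,0,0,0,1],[0,0,-0.17,0,0,0,1],[0,0,-0.17,0,0,0,1],[0,0,-0.17,0,0,0,1]]'
python3 - <<'E'
from h import *
st(); go(cab(-313,-30,200),-94)
E
```

```text
clock: 33.62
position: [594.2, 125.6, 42.8]
ee_rot: [0.035, 0.999, -0.0, 0.002]
contact_force: [0.6, 0.5, 1.0]
gripper_width: 75.3
grasp_force: 0.0
clock: 34.62
position: [592.8, 125.6, 212.0]
ee_rot: [0.035, 0.999, -0.0, 0.002]
contact_force: [-0.0, -0.4, -0.2]
gripper_width: 85.3
grasp_force: 0.0
{'clock': 34.625, 'position': [592.752, 125.623, 211.989], 'ee_rot': [0.035, 0.999, -0.0, 0.002], 'contact_force': [-0.044, -0.431, -0.158], 'gripper_width': 85.324, 'grasp_force': 0.0, 'joints': [0.477, 0.365, -0.074, 0.002, -1.13, -2.118]}
ROW [0.144, -0.1094, 0.0116, -0.0029, 0.0021, -1.5709] dist 181 deg 90
```

```bash
python3 -m handwheel '[[0.016,-0.012,0,0,0,-0.175,1],[0.032,-0.024,0,0,0,-0.35,1],[0.048,-0.036,0,0,0,-0.525,1],[0.064,-0.048,0,0,0,-0.7,1],[0.08,-0.06,0,0,0,-0.87,0],[0.096,-0.073,0,0,0,-1.05,-0.3],[0.112,-0.085,0,0,0,-1.22,-0.3],[0.128,-0.097,0,0,0,-1.4,-0.3],[0.144,-0.1094,0.01,0,0,-1.571,-0.3],[0.144,-0.1094,0.01,0,0,-1.571,-0.3]]';python3 -m handwheel '[[0,0,0,0,0,0,-0.3],[0,0,0,0,0,0,-0.3]]'
python3 - <<'E'
from h import *
for n in("top","side"):
    im,d=snap(n); P=cloud(n,d); Q=incab(P)
    m=(Q[...,2]>60)&(Q[...,2]<92)&(Q[...,0]<-295)&(Q[...,0]>-335)&(abs(Q[...,1]+30)<100); q=Q[m]; print("bar",m.sum(),q.mean(0) if m.sum() else 0)
    cv2.imwrite(f"pics/{n}2.png",cv2.resize(im[100:260,150:370],None,fx=3.6,fy=3.6))
st(); go(cab(-312.5,-30,59.3),-94)
E
```

```text
clock: 35.88
position: [439.9, 25.5, 199.9]
ee_rot: [-0.681, 0.732, -0.001, -0.001]
contact_force: [0.5, 0.4, -0.7]
gripper_width: 29.9
grasp_force: 0.0
clock: 36.12
position: [442.8, 26.9, 201.7]
ee_rot: [-0.682, 0.732, -0.002, 0.001]
contact_force: [-0.6, -1.1, -0.1]
gripper_width: 29.8
grasp_force: 0.0
bar 23 [-310.40195023  -92.59279563   83.15664185]
bar 173 [-313.44152952  -32.0648191    82.21285587]
{'clock': 36.225, 'position': [442.579, 26.859, 201.757], 'ee_rot': [-0.682, 0.731, -0.002, 0.001], 'contact_force': [0.434, -0.527, -0.135], 'gripper_width': 30.096, 'grasp_force': 0.0, 'joints': [0.431, 0.097, -0.462, 0.003, -1.009, -0.503]}
ROW [0.0003, 0.0011, 0.1425, -0.0038, -0.0009, -0.0001] dist 142 deg 0
```

View pics/side2.png

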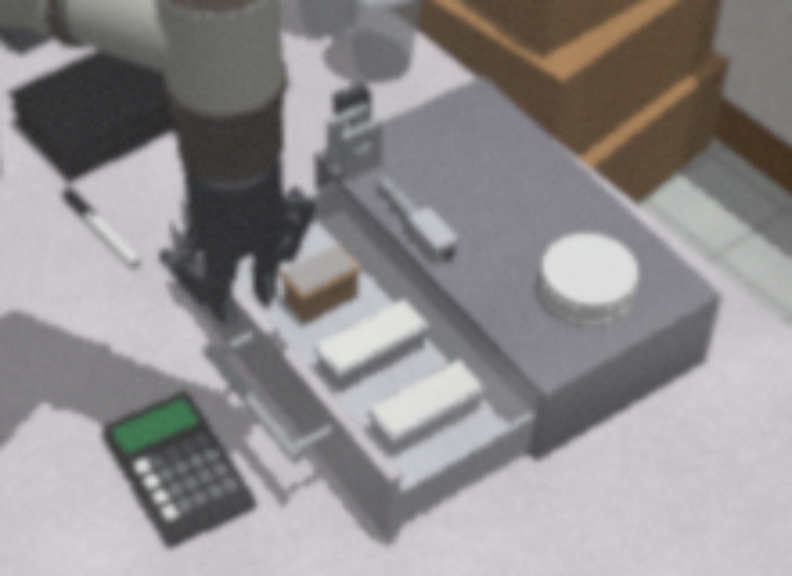

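The crop shows all three boxes lying flat in the drawer: kraft at (320,285), foils at (370,340) and (425,405). The pin is still on the cabinet top at (420,215). The bar is at cabinet x -312. Next I grip it and push the drawer shut.

```bash
python3 -m handwheel '[[0,0.001,0.05,0,0,0,-0.3],[0,0.001,0.09,0,0,0,-0.3],[0,0.001,0.12,0,0,0,-0.3],[0,0.001,0.135,0,0,0,-0.3],[0,0.001,0.1425,0,0,0,-0.3],[0,0.001,0.1425,0,0,0,-0.3],[0,0.001,0.1425,0,0,0,-1],[0,0.001,0.1425,0,0,0,-1],[0,0.001,0.1425,0,0,0,-1],[0,0.001,0.1425,0,0,0,-1]]'; python3 -c "
from h import *
s=st(); print(incab(s['position'])); go(cab(-158.2,-30,59.4),-94)"
```

```text
clock: 37.48
position: [442.2, 26.7, 60.1]
ee_rot: [-0.682, 0.731, -0.002, 0.002]
contact_force: [-0.4, 0.9, 6.4]
gripper_width: 10.1
grasp_force: 58.9
{'clock': 37.475, 'position': [442.206, 26.673, 60.05], 'ee_rot': [-0.682, 0.731, -0.002, 0.002], 'contact_force': [-0.416, 0.934, 6.399], 'gripper_width': 10.077, 'grasp_force': 58.866, 'joints': [0.431, 0.298, -0.653, 0.005, -0.615, -0.505]}
[-312.27672386  -29.7830056    60.05004311]
ROW [0.0003, -0.1541, 0.0015, -0.0054, -0.0003, 0.0006] dist 154 deg 0
```

```bash
python3 -m handwheel '[[0,-0.006,0,0,0,0,-1],[0,-0.014,0,0,0,0,-1],[0,-0.024,0,0,0,0,-1],[0,-0.034,0,0,0,0,-1],[0,-0.044,0,0,0,0,-1],[0,-0.054,0,0,0,0,-1],[0,-0.064,0,0,0,0,-1],[0,-0.074,0,0,0,0,-1],[0,-0.084,0,0,0,0,-1],[0,-0.094,0,0,0,0,-1]]'; python3 -m handwheel '[[0,-0.01,0,0,0,0,-1],[0,-0.02,0,0,0,0,-1],[0,-0.03,0,0,0,0,-1],[0,-0.04,0,0,0,0,-1],[0,-0.048,0,0,0,0,-1],[0,-0.054,0,0,0,0,-1],[0,-0.058,0,0,0,0,-1],[0,-0.061,0,0,0,0,-1],[0,-0.061,0,0,0,0,-1],[0,-0.061,0,0,0,0,-1]]'; python3 -c "
from h import *
s=st(); print(incab(s['position'])); go(cab(-158.2,-30,59.4),-94)"
```

```text
clock: 38.72
position: [535.6, 19.9, 60.1]
ee_rot: [-0.682, 0.731, -0.002, 0.001]
contact_force: [-1.9, 1.3, 5.6]
gripper_width: 10.0
grasp_force: 58.9
clock: 39.98
position: [596.6, 15.5, 60.1]
ee_rot: [-0.682, 0.731, -0.002, 0.001]
contact_force: [-0.5, -1.2, 4.7]
gripper_width: 9.9
grasp_force: 59.0
{'clock': 39.975, 'position': [596.56, 15.527, 60.135], 'ee_rot': [-0.682, 0.731, -0.002, 0.001], 'contact_force': [-0.516, -1.211, 4.741], 'gripper_width': 9.883, 'grasp_force': 58.965, 'joints': [0.298, 0.506, -0.275, 0.004, -0.785, -0.37]}
[-157.52119133  -30.13464979   60.13456739]
ROW [-0.0001, 0.0007, 0.0007, -0.0043, -0.0011, 0.0005] dist 1 deg 0
```

```bash
python3 -m handwheel '[[0,-0.001,0,0,0,0,-1],[0,-0.002,0,0,0,0,-1],[0,-0.003,0,0,0,0,-1],[0,-0.003,0,0,0,0,-1],[0,-0.003,0,0,0,0,-1]]'; python3 -c "
from h import *
s=st(); print(incab(s['position']))"
```

```text
clock: 40.6
position: [596.5, 15.5, 60.1]
ee_rot: [-0.682, 0.731, 0.0, -0.001]
contact_force: [-7.7, 2.1, 9.7]
gripper_width: 10.0
grasp_force: 59.6
{'clock': 40.6, 'position': [596.517, 15.463, 60.097], 'ee_rot': [-0.682, 0.731, 0.0, -0.001], 'contact_force': [-7.701, 2.082, 9.653], 'gripper_width': 9.962, 'grasp_force': 59.571, 'joints': [0.298, 0.509, -0.27, 0.001, -0.794, -0.368]}
[-157.56042756  -30.20166252   60.09654604]
```

```bash
python3 -m handwheel '[[0,0.001,0,0,0,0,-0.3],[0,0.002,0,0,0,0,-0.3],[0,0.002,0,0,0,0,-0.3],[0,0.002,-0.04,0,0,0,-0.3],[0,0.002,-0.1,0,0,0,-0.3],[0,0.002,-0.16,0,0,0,0.5],[0,0.06,-0.16,0,0,0,1],[0,0.1,-0.16,0,0,0,1],[0,0.1,-0.16,0,0,0,1]]'
python3 - <<'E'
from h import *
for n in("top","side"):
    im,d=snap(n); P=cloud(n,d); Q=incab(P)
    m=(abs(Q[...,0]+80)<25)&(Q[...,1]>-40)&(Q[...,1]<115)&(Q[...,2]>106)&(Q[...,2]<135); q=Q[m]
    h=q[q[:,1]<48]; print(n,"all",cv2.minAreaRect(q[:,:2].astype(np.float32)),"y",q[:,1].min(),q[:,1].max()); print("handle",len(h),cv2.minAreaRect(h[:,:2].astype(np.float32)),np.median(h[:,2]))
    for a,b in((-20,5),(5,40),(40,75),(75,110)):
        k=q[(q[:,1]>a)&(q[:,1]<b)]; print(a,b,len(k),k[:,0].mean().round(1),k[:,0].min().round(1),k[:,0].max().round(1),k[:,2].max().round(1))
    m=(Q[...,2]>60)&(Q[...,2]<92)&(Q[...,0]<-145)&(Q[...,0]>-175)&(abs(Q[...,1]+30)<100); q=Q[m]; print("bar",m.sum(),q.mean(0) if m.sum() else 0)
    v=proj(n,cab(-80,60,113))[0].astype(int); c=im[v[1]-33:v[1]+33,v[0]-40:v[0]+40]; cv2.imwrite(f"pics/pin_{n}.png",cv2.resize(c,None,fx=8,fy=8,interpolation=cv2.INTER_CUBIC)); print("crop0",v-[40,33])
s=st()
E
```

```text
clock: 41.72
position: [496.7, 22.5, 220.1]
ee_rot: [-0.682, 0.731, -0.002, 0.001]
contact_force: [0.1, 0.5, -0.3]
gripper_width: 85.1
grasp_force: 0.0
top all ((-80.90620422363281, 37.636436462402344), (150.70608520507812, 47.7901496887207), 89.6072998046875) y -37.61578255605806 112.9228871436551
handle 98 ((-81.14509582519531, 5.667972564697266), (42.98295211791992, 84.71263885498047), 3.3258442878723145) 122.4497422749987
-20 5 24 -83.9 -98.1 -64.2 133.7
5 40 60 -81.0 -99.6 -61.2 134.8
40 75 36 -80.7 -104.8 -59.5 129.4
75 110 27 -78.9 -103.1 -56.6 131.2
bar 102 [-158.12995839  -28.35117223   82.73177757]
crop0 [191 127]
side all ((-84.9317855834961, 41.19470977783203), (31.91930389404297, 126.25813293457031), 6.0632548332214355) y -19.895450960072036 105.45265489960745
handle 129 ((-81.88199615478516, 12.482885360717773), (31.91930389404297, 68.5114517211914), 6.0632548332214355) 123.88238596063684
-20 5 47 -84.5 -96.8 -62.4 132.0
5 40 73 -85.1 -95.1 -69.2 131.9
40 75 35 -83.3 -99.4 -68.8 127.2
75 110 24 -80.7 -97.6 -75.1 123.9
bar 155 [-159.12928477  -32.18889936   81.66322287]
crop0 [223 124]
{'clock': 41.825, 'position': [499.419, 22.742, 220.003], 'ee_rot': [-0.682, 0.731, -0.002, 0.002], 'contact_force': [0.345, 0.638, -0.223], 'gripper_width': 85.299, 'grasp_force': 0.0, 'joints': [0.373, 0.178, -0.314, 0.003, -1.074, -0.443]}
```

View pics/pin_top.png

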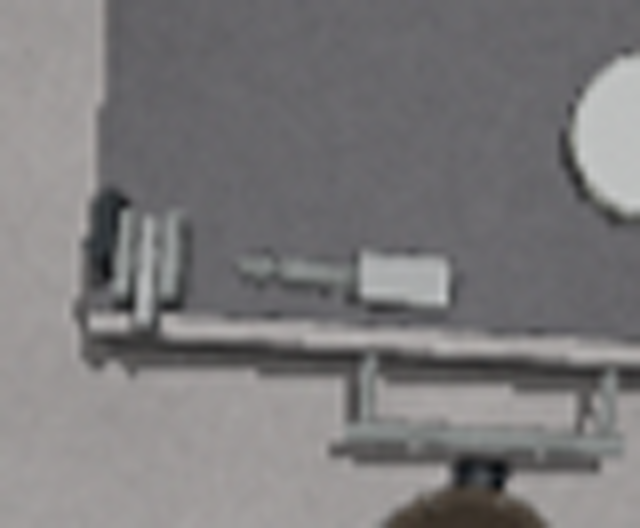

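View pics/pin_side.png

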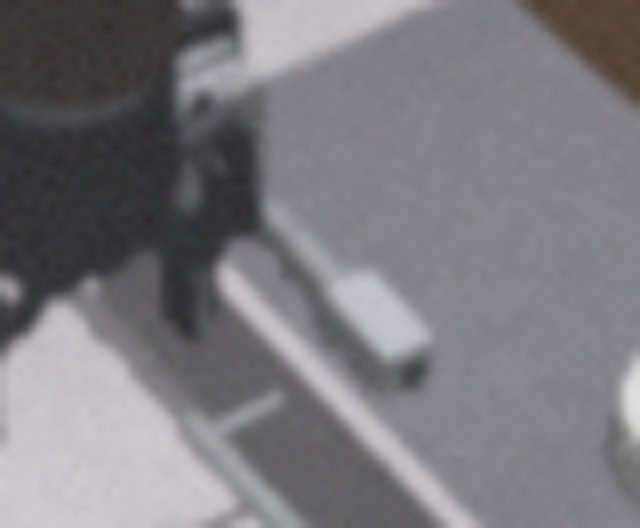

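Top crop: the handle's top face has corners (362,254), (448,258), (446,306) and (358,300), and the nose is at (240,268). The bar is back at its shut place. Now I'll locate the pin.

Run:
```python
from h import *
c=np.array([[362,254],[448,258],[446,306],[358,300]])/8+[191,127]-.4
A=incab(plane("top",c,126)); print(A.round(1),A.mean(0))
n=incab(plane("top",[[240/8+190.6,268/8+126.6]],113)); print("nose",n)
h=A.mean(0); print("ang from cab y deg (dx/dy)",np.degrees(np.arctan2(n[0,0]-h[0],n[0,1]-h[1])),"len",np.linalg.norm((n[0]-h)[:2]))
c=np.array([[372,268],[432,330],[388,356],[333,290]])/8+[223,124]-.4
A=incab(plane("side",c,126)); print(A.round(1),A.mean(0))
```

```text
[[-70.2  40.6 126. ]
 [-69.6  -4.8 126. ]
 [-95.1  -5.2 126. ]
 [-94.6  41.2 126. ]] [-82.37740799  17.96047344 126.        ]
nose [[-79.69915366 105.42244551 113.        ]]
ang from cab y deg (dx/dy) 1.7539592246718971 len 87.5029691251718
[[-68.3  41.2 126. ]
 [-69.   -2.5 126. ]
 [-93.   -4.1 126. ]
 [-89.6  39.9 126. ]] [-79.98769497  18.6223606  126.        ]
```

```bash
python3 -m handwheel '[[0,0,0,0,0,0,1]]' >/dev/null; python3 -c "
from h import *
go(cab(-80.5,14,150),-94)"
```

```text
ROW [-0.0437, -0.1736, 0.07, -0.0041, -0.001, 0.0002] dist 192 deg 0
```

```bash
python3 -m handwheel '[[-0.011,-0.045,0,0,0,0,1],[-0.022,-0.09,0,0,0,0,1],[-0.033,-0.135,0,-0.004,-0.001,0,1],[-0.0437,-0.1736,0,-0.004,-0.001,0,1],[-0.0437,-0.1736,0.03,-0.004,-0.001,0,1],[-0.0437,-0.1736,0.07,-0.004,-0.001,0,1],[-0.0437,-0.1736,0.07,-0.004,-0.001,0,1],[-0.0437,-0.1736,0.07,-0.004,-0.001,0,1],[-0.0437,-0.1736,0.07,-0.004,-0.001,0,1]]'; python3 -c "
from h import *
st();go(cab(-80.5,14,102),-94)"
```

```text
clock: 43.08
position: [676.7, 54.3, 152.4]
ee_rot: [-0.682, 0.731, -0.001, 0.002]
contact_force: [0.4, 0.3, 0.7]
gripper_width: 85.6
grasp_force: 0.0
{'clock': 43.075, 'position': [676.69, 54.254, 152.433], 'ee_rot': [-0.682, 0.731, -0.001, 0.002], 'contact_force': [0.376, 0.3, 0.744], 'gripper_width': 85.612, 'grasp_force': 0.0, 'joints': [0.318, 0.531, 0.043, 0.0, -1.079, -0.387]}
ROW [0.0001, 0.0004, 0.0504, -0.0037, 0.0011, 0.0006] dist 50 deg 0
```

```bash
python3 -m handwheel '[[0,0,0.025,-0.002,0,0,1],[0,0,0.042,-0.003,0.001,0,1],[0,0,0.05,-0.003,0.001,0,1],[0,0,0.05,-0.003,0.001,0,1],[0,0,0.05,-0.003,0.001,0,0],[0,0,0.05,-0.003,0.001,0,-1],[0,0,0.05,-0.003,0.001,0,-1],[0,0,0.05,-0.003,0.001,0,-1],[0,0,0.05,-0.003,0.001,0,-1],[0,0,0.05,-0.003,0.001,0,-1]]'; python3 -c "
from h import *
s=st();print(incab(s['position']));go(cab(-80.5,14,102),-94)"
```

```text
clock: 44.32
position: [675.8, 54.0, 103.6]
ee_rot: [-0.683, 0.731, -0.0, -0.001]
contact_force: [-3.3, 0.3, 9.5]
gripper_width: 24.7
grasp_force: 59.8
{'clock': 44.325, 'position': [675.769, 54.033, 103.634], 'ee_rot': [-0.683, 0.731, -0.0, -0.001], 'contact_force': [-3.337, 0.298, 9.485], 'gripper_width': 24.658, 'grasp_force': 59.797, 'joints': [0.318, 0.576, -0.01, 0.001, -0.986, -0.387]}
[-81.19145372  13.80301131 103.63392939]
ROW [-0.0002, -0.0007, 0.0016, 0.0009, -0.0012, 0.0014] dist 2 deg 0
```

```bash
python3 -m handwheel '[[0,0,-0.009,0,0,0,-1],[0,-0.001,-0.018,0,0,0,-1],[0,-0.0015,-0.027,0,0,0,-1],[0,-0.0015,-0.027,0,0,0,-1],[0,-0.0015,-0.027,0,0,0,-1],[0,-0.0015,-0.027,0,0,0,-1]]'
python3 - <<'E'
from h import *
s=st();print(incab(s['position']));go(cab(-79.4,25,130.6),-94)
for n in ("top","side"):
    im,d=snap(n); Q=incab(cloud(n,d)); m=(abs(Q[...,0]+80)<12)&(Q[...,1]>45)&(Q[...,1]<125)&(Q[...,2]>125)&(Q[...,2]<165); q=Q[m]; print(n,m.sum()); 
    for a,b in((45,65),(65,85),(85,115)):
        k=q[(q[:,1]>a)&(q[:,1]<b)]
        if len(k): print(a,b,len(k),k[:,0].mean().round(1),np.percentile(k[:,2],[50,90]).round(1))
im,d=snap("side"); v=proj("side",cab(-80,80,140))[0].astype(int); c=im[v[1]-33:v[1]+33,v[0]-40:v[0]+40]; cv2.imwrite("pics/lift.png",cv2.resize(c,None,fx=8,fy=8,interpolation=cv2.INTER_CUBIC))
E
```

```text
clock: 45.08
position: [676.6, 53.9, 126.5]
ee_rot: [-0.682, 0.731, 0.001, -0.002]
contact_force: [0.5, -0.1, -0.8]
gripper_width: 24.3
grasp_force: 58.4
{'clock': 45.075, 'position': [676.617, 53.946, 126.546], 'ee_rot': [-0.682, 0.731, 0.001, -0.002], 'contact_force': [0.529, -0.058, -0.774], 'gripper_width': 24.338, 'grasp_force': 58.4, 'joints': [0.317, 0.557, 0.02, -0.001, -1.038, -0.386]}
[-80.34010563  13.77509979 126.54606467]
ROW [-0.0112, -0.0009, -0.0041, 0.0042, -0.0012, 0.0003] dist 12 deg 0
top 0
side 14
45 65 3 -83.1 [142.  143.3]
65 85 2 -77.8 [144.  144.6]
85 115 9 -80.7 [141.6 145.5]
```

View pics/lift.png

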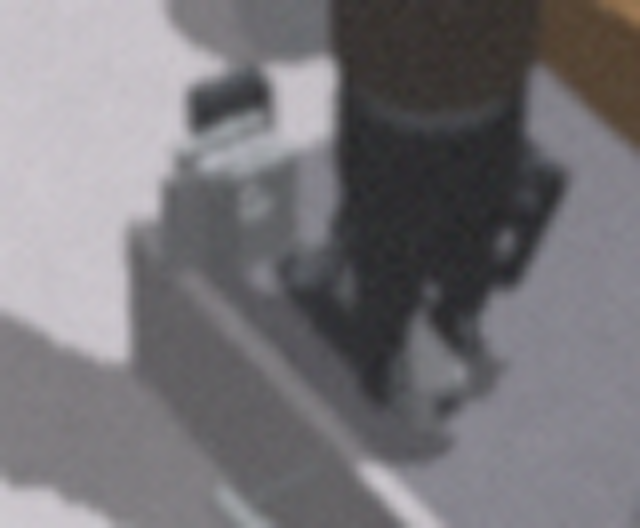

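The crop shows the pin gripped, with the handle at (430,375) below the fingers. Its nose is hidden behind the gripper, pointing at the bracket hole at (255,205). Next I raise it 4 mm, align, and advance to just short of the hole.

```bash
python3 -m handwheel '[[0,-0.0009,-0.0041,0.002,-0.001,0,-1],[-0.0112,-0.0009,-0.0041,0.003,-0.001,0,-1],[-0.02,-0.0009,-0.0041,0.003,-0.001,0,-1],[-0.02,-0.0009,-0.0041,0.003,-0.001,0,-1],[-0.02,-0.0009,-0.0041,0.003,-0.001,0,-1],[-0.02,-0.0009,-0.0041,0.003,-0.001,0,-1]]'
python3 - <<'E'
from h import *
s=st();print(incab(s['position']));go(cab(-79.4,50,130.6),-94)
E
```

```text
clock: 45.98
position: [679.2, 73.7, 131.2]
ee_rot: [-0.682, 0.731, 0.0, -0.0]
contact_force: [0.3, -0.1, -1.6]
gripper_width: 24.9
grasp_force: 58.4
{'clock': 45.975, 'position': [679.165, 73.722, 131.177], 'ee_rot': [-0.682, 0.731, 0.0, -0.0], 'contact_force': [0.304, -0.104, -1.61], 'gripper_width': 24.9, 'grasp_force': 58.4, 'joints': [0.344, 0.558, 0.034, -0.0, -1.047, -0.414]}
[-79.17761673  33.68096977 131.1772369 ]
ROW [-0.0163, 0.0002, 0.0006, 0.0004, -0.0, 0.0002] dist 16 deg 0
```

```bash
python3 -m handwheel '[[-0.004,0,0.0005,0,0,0,-1],[-0.008,0,0.0005,0,0,0,-1],[-0.012,0,0.0005,0,0,0,-1],[-0.015,0,0.0005,0,0,0,-1],[-0.018,0,0.0005,0,0,0,-1],[-0.018,0,0.0005,0,0,0,-1]]'; python3 -c "
from h import *
print(incab(st()['position']))"
```

```text
clock: 46.72
position: [680.5, 92.1, 130.8]
ee_rot: [-0.682, 0.731, 0.0, -0.0]
contact_force: [-0.9, -0.2, -0.8]
gripper_width: 24.9
grasp_force: 58.4
{'clock': 46.725, 'position': [680.487, 92.132, 130.753], 'ee_rot': [-0.682, 0.731, 0.0, -0.0], 'contact_force': [-0.884, -0.155, -0.846], 'gripper_width': 24.932, 'grasp_force': 58.4, 'joints': [0.369, 0.564, 0.044, -0.0, -1.051, -0.438]}
[-79.14307958  52.13789934 130.75316835]
```

No contact force, so the taper is inside the hole. I'll advance in small steps.

```bash
python3 -m handwheel '[[-0.003,0,0,0,0,0,-1],[-0.006,0,0,0,0,0,-1],[-0.009,0,0,0,0,0,-1],[-0.012,0,0,0,0,0,-1],[-0.012,0,0,0,0,0,-1]]'; python3 -m handwheel '[[-0.003,0,0,0,0,0,-1],[-0.006,0,0,0,0,0,-1],[-0.009,0,0,0,0,0,-1],[-0.012,0,0,0,0,0,-1],[-0.012,0,0,0,0,0,-1]]'; python3 -c "
from h import *
print(incab(st()['position']))"
```

```text
clock: 47.35
position: [681.3, 104.1, 130.7]
ee_rot: [-0.682, 0.731, 0.0, -0.0]
contact_force: [-0.9, 0.1, -0.6]
gripper_width: 25.2
grasp_force: 58.4
clock: 47.98
position: [682.1, 116.1, 130.7]
ee_rot: [-0.682, 0.731, 0.0, -0.0]
contact_force: [0.4, -0.7, -1.2]
gripper_width: 24.8
grasp_force: 58.4
{'clock': 47.975, 'position': [682.14, 116.068, 130.722], 'ee_rot': [-0.682, 0.731, 0.0, -0.0], 'contact_force': [0.413, -0.712, -1.231], 'gripper_width': 24.8, 'grasp_force': 58.401, 'joints': [0.402, 0.572, 0.059, -0.0, -1.058, -0.47]}
[-79.16318594  76.13112695 130.72199502]
```

```bash
python3 -m handwheel '[[-0.003,0,0,0,0,0,-1],[-0.006,0,0,0,0,0,-1],[-0.009,0,0,0,0,0,-1],[-0.012,0,0,0,0,0,-1],[-0.015,0,0,0,0,0,-1],[-0.015,0,0,0,0,0,-1]]'; python3 -m handwheel '[[-0.003,0,0,0,0,0,-1],[-0.006,0,0,0,0,0,-1],[-0.009,0,0,0,0,0,-1],[-0.011,0,0,0,0,0,-1],[-0.011,0,0,0,0,0,-1]]'; python3 -c "
from h import *
print(incab(st()['position']))"
```

```text
clock: 48.72
position: [682.6, 129.5, 130.5]
ee_rot: [-0.682, 0.731, 0.0, -0.001]
contact_force: [-0.6, -3.2, -1.0]
gripper_width: 24.8
grasp_force: 58.3
clock: 49.35
position: [684.1, 141.0, 130.8]
ee_rot: [-0.682, 0.731, -0.0, -0.001]
contact_force: [0.9, -6.1, -1.4]
gripper_width: 24.6
grasp_force: 58.6
{'clock': 49.35, 'position': [684.123, 140.965, 130.762], 'ee_rot': [-0.682, 0.731, -0.0, -0.001], 'contact_force': [0.9, -6.082, -1.414], 'gripper_width': 24.632, 'grasp_force': 58.591, 'joints': [0.435, 0.583, 0.078, 0.001, -1.067, -0.505]}
[-78.92209667 101.10582967 130.76181523]
```

```bash
python3 -m handwheel '[[-0.001,0,0,0,0,0,-1],[-0.002,0,0,0,0,0,-1],[-0.003,0,0,0,0,0,-1],[-0.004,0,0,0,0,0,-1],[-0.004,0,0,0,0,0,-1]]'; python3 -c "
from h import *
print(incab(st()['position']))"
```

```text
clock: 49.98
position: [684.0, 141.1, 130.9]
ee_rot: [-0.682, 0.732, -0.001, -0.003]
contact_force: [2.0, -14.8, -0.9]
gripper_width: 25.3
grasp_force: 58.6
{'clock': 49.975, 'position': [684.05, 141.125, 130.905], 'ee_rot': [-0.682, 0.732, -0.001, -0.003], 'contact_force': [1.983, -14.849, -0.857], 'gripper_width': 25.321, 'grasp_force': 58.61, 'joints': [0.436, 0.584, 0.079, 0.005, -1.071, -0.51]}
[-79.00639273 101.26058217 130.9051705 ]
```

Hard stop at 15 N with the collar against the cheek and the TCP where it was at the start. I relax, release and retreat.

```bash
python3 -m handwheel '[[0.002,0,0,0,0,0,-1],[0.004,0,0,0,0,0,-1],[0.004,0,0,0,0,0,0],[0.004,0,0,0,0,0,1],[0.004,0,0,0,0,0,1],[0.004,0,0,0,0,0,1],[0.004,0,0,0,0,0,1],[0.004,0,-0.05,0,0,0,1],[0.004,0,-0.11,0,0,0,1],[0.004,0,-0.17,0,0,0,1]]';python3 -m handwheel '[[0,0.05,0,0,0,0,1],[0,0.1,0,0,0,0,1],[0,0.15,0,0,0,0,1],[0,0.2,0,0,0,0,1],[0,0.25,0,0,0,0,1],[0,0.25,0,0,0,0,1],[0,0.25,0,0,0,0,1]]'
python3 - <<'E'
from h import *
st()
for n in("top","side"):
    im,d=snap(n); Q=incab(cloud(n,d)); m=(abs(Q[...,0]+80)<30)&(Q[...,1]>60)&(Q[...,1]<128)&(Q[...,2]>140)&(Q[...,2]<162); q=Q[m]
    print(n,"handle",m.sum(),cv2.minAreaRect(q[:,:2].astype(np.float32)) if m.sum()>3 else 0)
    m=(Q[...,2]>60)&(Q[...,2]<90)&(Q[...,0]<-148)&(Q[...,0]>-175)&(abs(Q[...,1]+30)<100); q=Q[m]; print("bar",m.sum(),q.mean(0) if m.sum() else 0)
    r=(195,145,290,190) if n=="top" else (225,110,300,220)
    c=im[r[1]:r[3],r[0]:r[2]]; f=min(800//c.shape[1],600//c.shape[0]); cv2.imwrite(f"pics/end_{n}.png",cv2.resize(c,None,fx=f,fy=f,interpolation=cv2.INTER_CUBIC))
E
```

```text
clock: 51.22
position: [683.7, 141.6, 302.6]
ee_rot: [-0.682, 0.731, 0.0, -0.0]
contact_force: [1.8, 0.1, 1.0]
gripper_width: 85.4
grasp_force: 0.0
clock: 52.1
position: [434.8, 159.3, 301.4]
ee_rot: [-0.682, 0.731, -0.0, 0.001]
contact_force: [0.4, 0.1, 0.0]
gripper_width: 85.4
grasp_force: 0.0
{'clock': 52.1, 'position': [434.849, 159.278, 301.385], 'ee_rot': [-0.682, 0.731, -0.0, 0.001], 'contact_force': [0.439, 0.147, 0.014], 'gripper_width': 85.417, 'grasp_force': 0.0, 'joints': [0.703, 0.056, -0.246, 0.0, -1.267, -0.772]}
top handle 73 ((-79.59002685546875, 103.3776626586914), (25.282812118530273, 46.26352310180664), 2.3483614921569824)
bar 92 [-158.07449929  -26.69923989   80.73621539]
side handle 96 ((-81.25369262695312, 102.81787109375), (27.217042922973633, 50.35558319091797), 2.386941909790039)
bar 147 [-159.78572185  -34.10310396   82.00045133]
```

View pics/end_top.png

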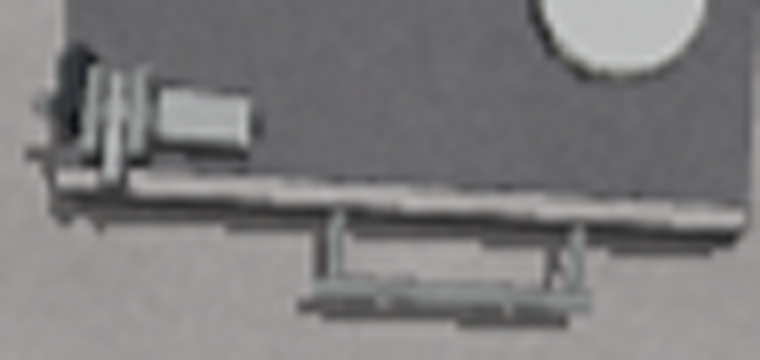

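The top crop matches the starting view: the handle's top face spans (160..250, 90..148), with the collar at the cheek and the bar in its shut place. The gripper is clear, so I hand in.

```bash
python3 -c "
from bench import *
print(job_done())"
```

```text
the job is handed in; nothing more can be done
None
```

I handed the job in at about 52 s of the 210 s allowed: all three sample boxes (two foil, one kraft) are in the shut drawer and the pin is back home in the bracket, though `job_done()` returned no verdict.

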